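Open the find box and offer up the long sherd to its nest

ROBOT

A 6-joint arm with a two-finger parallel gripper is mounted at the origin on a cart in front of the work surface, level with it; the furniture and walls round the work are solid. World frame = base frame: x ahead of the robot, y to its left, z up, the work surface at z = 0. Lengths are in m, angles in rad, forces in N, time in s.
With the tool pointing down it reaches from about 0.325 to 1 m from the base axis. Payload 5.1 kg.
Tool frame: the origin (TCP) lies at the very end of the fingers, on their centre line; the grasp point (between the pads) lies 19 mm behind it (ctrl.pinch_z is the distance from the TCP to the grasp point, in m); z points along the fingers, x is the direction in which the jaws open and shut, and the axes are right-handed (so a half turn about z gives the same grasp; the last joint's range is limited). The gripper opens to 85 mm and grips with 20 to 120 N. Pads are 22 mm wide; open, the fingers measure 114 mm over their backs; the gripper's body (76 mm by 85 mm) begins 54 mm behind the grasp point. The pads swing forward as they close: fully open they stand 13 mm farther back than shut.
Start: joints at [1.192, 0.124, 1.65, -0, 1.367, -0.083], TCP at [0.189, 0.622, 0.231] pointing down, gripper open.
Joint ranges: [-2.61, 2.61], [-1.02, 2.33], [0.03, 2.71], [-1.35, 4.49], [0.32, 2.68], [-2.91, 2.91]. Speed limits (rad/s): [2.57, 2.57, 3.14, 3.14, 3.14, 3.14].

INTERFACE

Orientations are given as a rotation vector (axis times angle).
In Python, from plant import ctrl, imaging, job gives the robot as it stands.
- The arm moves only by the tool jog_arm, never from a script. Its arguments are lists of equal length, an entry for each row: "hand": the closure in counts, from 0 (fully open) to 255 (shut); "offset": the shift along the tool's x, y, z in mm, a list of three; "dr": the turn, a rotation vector about the tool's x, y, z in rad, a list of three. A call has 1 to 10 rows; each row is the pose to reach, as a shift and turn from the pose commanded when the call began, along the tool's axes at that moment; what a row does not reach only later rows make up. A row lasts 1/8 s, in which the tool goes at most 62.5 mm and 10.7 degrees, less where a joint would pass 70% of its speed; a pose out of reach is approached as far as the arm can. A call with a gripper value outside its range is refused whole. The fingers move at their own pace and stop on an object; the grip force is fixed at half the most. Time passes only in rows, so rows that repeat a pose let the fingers close. It gives the time, the measured TCP pose, the force and the opening at its end, in the units of the state.
- ctrl.get_obs(): the state, without advancing time (a new reading comes with each control period).
- imaging.camera(name): name is "scene" or "top" or "wrist"; returns (picture, depth): 420x560x3 uint8, red, green, blue; 420x560 float32, m along the optical axis (not along the pixel's ray), 0 where there is no reading.
- imaging.calibration(name): a dict with "K" (3x3 intrinsics, pixels), "rvec" (rotation vector, rad) and "tvec" (3), from world to camera coordinates, as OpenCV has them. Camera axes: x right, y down, z forward; pixel columns grow to the right and rows downward; lengths in m; the calibration is good to about 2 mm. A picture is of the moment at which its call begins: read the wrist's pose just before it. calibration takes no time and is no camera call; for the wrist camera it gives the pose at the moment of the call.
- job.job_done(): hands the job in, once; it reports no verdict.
Trained networks look in the newest picture that a camera, given by its name, has taken for a name from the list of things; names that differ only in an ending like _2 or _b are one class to them, and where a whole thing is asked for, a point or a joint stands for the part that bears it (a point fixed in the world has none). Each returns a list of dicts, best first, with "p" (0 to 1); they miss things now and then, are a little off and sometimes report something else, mostly with a low value. They report only what shows in the picture. A call takes as long as a camera call. They do not tell look-alikes from the thing itself.
- imaging.look_for(target, camera): "bbox" ([left, top, right, bottom] in pixels, round what is visible of it).
The state is a dict: "time": time; "q": joint angles; "joint_vel": joint speeds; "joint_efforts": joint torques, N m; "position": TCP position; "orientation": TCP orientation; "contact_force": force on the tool from outside, world axes, zero at the start; "ft_torque": the same for the moment, N m; "gripper_width": opening from 0.0 (shut) to 1.0 (fully open).
Only numpy, scipy, OpenCV 4.12 (cv2) and the standard library are available. Lean on these libraries where they do the work, as an engineer would, in place of code of your own. Each camera call takes 0.05 s, during which the arm holds its last target.

TASK

Slip the spatula's blade into the notch at the front of the closed find box, lever the lid up with it and swing the lid right over until it stays open, then lay the spatula flat on the desk. Pick up the long narrow sherd, carry it over the power strip and the box wall without knocking it, and stop with it level about a centimetre above the foam, centred over its matching cut-out with narrow end over narrow end, not touching the box. Finish while still holding it there, and leave the power strip and the two other sherds beside the work where they are.

Things in the scene. Friction and masses are not known exactly. Their poses are not given: they have to be found in the camera images.
- find_box: Find box, fixed to the desk: grey plastic, 146 x 132 x 55 mm without lid, 6 mm walls, open inside above white foam that ends 20 mm below the rim. A flat lid 146 x 132 x 6 mm lies on the rim, flush outside, hinged at the far edge. Origin: centre of the underside; x from the front wall (toward the robot, with a card holder) to the hinge, y left, z up.
- notch (a point): Centre of the notch in the rim of the box's front wall, on the wall's outer face, 50 mm over the desk: 46 mm wide, 10 mm high; its top is the lid's underside, 5 mm above this point. A thin blade goes through it level, along x, under the lid. Axes as the box.
- hinge (a point): Middle of the lid's hinge line, on the far top edge of the box, 146 mm in x from the notch's face and level with the lid's underside (z = 55 mm); the hinge turns about this frame's y.
- lid (a joint): Lid angle, rad: 0 closed, 1.57 upright, 2.0 open against its stop. The lid weighs 0.15 kg, its hinge is loose: below about 1.4 it falls shut, past about 1.75 it falls open and stays.
- nest (a point): Centre of the cut-out in the white foam inside the box, on the foam's top surface, 35 mm over the desk and 20 mm below the rim (foam 134 x 120 mm within the walls). The cut-out is 109 mm long in x, up to 52 mm wide, 10 mm deep, in outline that of the long sherd plus about 4 mm; its narrow end is toward +x, the hinge. Axes as the box.
- spatula_grip (a point): Spatula, 171 mm long, 70 g, lying flat on the desk: this point is the centre of its wooden handle (85 long x 16 wide x 22 mm high), half-way up. x from handle to blade tip, z up.
- spatula_tip (a point): Middle of the tip of the spatula's steel blade (18 mm wide, 2.5 mm thick, 86 mm long out of the handle), 128.5 mm in x from the handle's centre and level with it, 11 mm above the handle's underside. Axes as the handle.
- sherd_mid (a point): Long narrow brown-grey pottery sherd, 100 x 43 x 20 mm, about 50 g, slightly saddle-shaped, lying on the desk. This point is its centre, half-way up its 12 mm thick middle, 6 mm above its lowest point. x along its length toward its narrow end, z up; the middle is 42 mm wide in y and can be pinched there across the edges.
- sherd_narrow (a point): Point near the narrow end of the long sherd, 45 mm in x from its centre.
- power_strip: White power strip, 55 x 269 x 47 mm, lying loose between the long sherd or spatula and the box, its length (its y) roughly along the robot's x; origin at the centre of its underside. To be left alone.
- dark_sherd: Dark flat sherd, 99 x 89 x 19 mm, origin at the centre of its underside. To be left alone.
- flat_sherd: Broad flat sherd, 96 x 84 x 17 mm, origin at the centre of its underside. To be left alone.
Mind the look-alikes: they are no part of the job. Leave any green look-alike of the part that bears sherd_mid alone. Several things have the shape of the find_box; the one meant has the colours described above.

How it is judged:
By the outcome, as a careful person would: the job done as asked, in the order asked, and still so for the second after the job is handed in, while the arm keeps its last pose, push and grip.
It also fails if it takes over 66 s, if anything falls off the work surface, if the arm or the gripper's body presses on something with over 40 N, if the wrist force passes 120 N, or if a joint passes its speed limit or range.

## Working session

There is one attempt and no reset: what is moved stays moved. The work goes in short steps, Python scripts to look and compute and a tool call to move; the robot and the scene stay as the last step left them, time stands still between calls to the robot, and variables do not carry over. Pictures are saved under pics/ and viewed, and the job is handed in when it is done.

Besides the shell and the picture viewer there is one more tool, called after "Call:" by a JSON object that holds its "api" and its "payload". jog_arm: Moves the arm, as the interface text tells. Its arguments: {"type":"object","properties":{"hand":{"type":"array","items":{"type":"number"}},"offset":{"type":"array","items":{"type":"array","items":{"type":"number"}}},"dr":{"type":"array","items":{"type":"array","items":{"type":"number"}}}},"required":["hand","offset","dr"]}

```bash
ls; mkdir -p pics
python3 - <<'E'
from plant import ctrl, imaging, job
import cv2,numpy as np
print(ctrl.get_obs(), ctrl.pinch_z)
for n in ["scene","top"]:
    im,d=imaging.camera(n); cv2.imwrite(f"pics/{n}0.png",im[:,:,::-1]); np.savez(f"pics/{n}0.npz",im=im,d=d)
    c=imaging.calibration(n); print(n,c)
E
```

```text
pics
{'time': 0.0, 'q': array([ 1.19242223e+00,  1.24531158e-01,  1.65168498e+00,  1.49085020e-05,
        1.36750974e+00, -8.25832769e-02]), 'joint_vel': array([-0.00147598,  0.00077311,  0.00149396, -0.00112185, -0.00017709,
       -0.00130006]), 'joint_efforts': array([ 3.60854847e-04, -4.23622155e+01, -3.65446365e+01, -9.21767742e-05,
        6.98986158e-03,  1.21130770e-05]), 'position': array([0.18925716, 0.62119141, 0.23002967]), 'orientation': array([ 2.52364404,  1.86918009, -0.00285912]), 'contact_force': array([-0.78112212,  0.36141547, -0.29139853]), 'ft_torque': array([-0.02959652, -0.01891144,  0.04503665]), 'gripper_width': 0.9968387505887581} 0.0187
scene {'K': array([[505.24688678,   0.        , 279.71725951],
       [  0.        , 505.24688678, 215.29226286],
       [  0.        ,   0.        ,   1.        ]]), 'rvec': array([ 2.1642058 , -0.56540375,  0.3032819 ]), 'tvec': array([-0.54768996,  0.1584867 ,  1.07233908])}
top {'K': array([[448.19875112,   0.        , 281.25314388],
       [  0.        , 448.19875112, 211.84214893],
       [  0.        ,   0.        ,   1.        ]]), 'rvec': array([ 2.13996898, -2.10628893,  0.21691043]), 'tvec': array([-0.11283135,  0.57423242,  1.0694629 ])}
```

View pics/scene0.png

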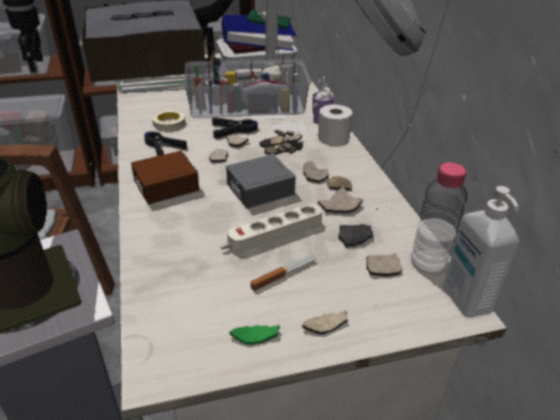

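View pics/top0.png

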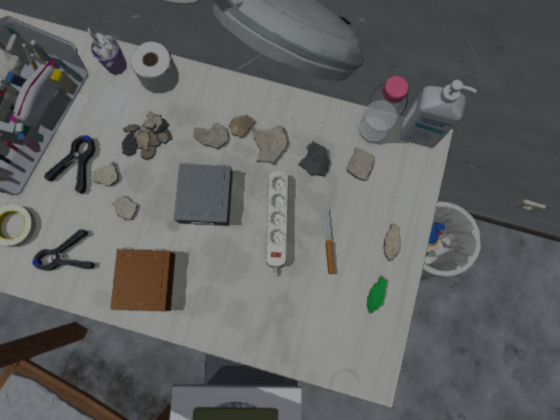

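```bash
cat > h.py <<'E'
import cv2,numpy as np
from scipy.spatial.transform import Rotation as R
def load(n):
    z=np.load(n); return z['im'],z['d']
def cam(c): return c['K'],R.from_rotvec(c['rvec']).as_matrix(),np.array(c['tvec'])
def proj(c,P):
    K,Rm,t=cam(c); p=(np.atleast_2d(P)@Rm.T+t); q=p@K.T; return q[:,:2]/q[:,2:]
def deproj(c,d):
    K,Rm,t=cam(c); v,u=np.mgrid[:d.shape[0],:d.shape[1]]
    p=np.stack([(u-K[0,2])/K[0,0]*d,(v-K[1,2])/K[1,1]*d,d],-1); return (p-t)@Rm
E
python3 - <<'E'
from h import *
from plant import ctrl, imaging
for n in ["scene","top"]:
    c=imaging.calibration(n); im,d=load(f"pics/{n}0.npz")
    print(n,proj(c,[[0,0,0],[.189,.622,.231],[.3,0,0],[.5,0,0],[.5,.3,0],[.5,-.3,0]]).round())
    P=deproj(c,d)
    for k in ["find_box","spatula_grip","sherd_mid","power_strip","dark_sherd","flat_sherd","notch","hinge","nest","spatula_tip","sherd_narrow"]:
        for r in imaging.look_for(k,n)[:4]:
            b=r['bbox']; u,v=int((b[0]+b[2])/2),int((b[1]+b[3])/2)
            print(k,round(r['p'],2),np.round(b).astype(int),P[min(max(v,0),419),min(max(u,0),559)].round(3))
print(ctrl.get_obs()['time'])
E
```

```text
scene [[ 22. 290.]
 [ 38.  71.]
 [158. 246.]
 [235. 221.]
 [190. 166.]
 [296. 297.]]
find_box 0.93 [226 154 295 206] [0.602 0.056 0.062]
find_box 0.77 [132 153 201 204] [0.39  0.178 0.061]
spatula_grip 0.61 [249 258 316 292] [ 0.502 -0.235  0.009]
spatula_grip 0.55 [370 255 404 278] [ 0.721 -0.323  0.01 ]
spatula_grip 0.44 [304 313 344 335] [ 0.509 -0.391  0.007]
sherd_mid 0.9 [300 309 347 334] [ 0.509 -0.386  0.007]
sherd_mid 0.9 [229 323 280 347] [ 0.372 -0.352  0.009]
power_strip 0.67 [219 202 320 253] [ 0.54  -0.106  0.04 ]
dark_sherd 0.68 [229 156 298 208] [0.605 0.044 0.059]
flat_sherd 0.63 [367 256 403 276] [ 0.718 -0.32   0.009]
hinge 0.82 [130 150 203 202] [0.395 0.191 0.058]
hinge 0.59 [230 154 296 208] [0.607 0.052 0.06 ]
nest 0.9 [131 151 199 203] [0.387 0.184 0.062]
nest 0.85 [227 155 297 212] [0.6  0.04 0.06]
nest 0.74 [339 224 372 250] [ 0.716 -0.212  0.016]
nest 0.73 [227 155 298 190] [0.623 0.082 0.063]
spatula_tip 0.73 [254 258 317 289] [ 0.511 -0.233  0.01 ]
spatula_tip 0.3 [300 311 349 336] [ 0.509 -0.391  0.007]
sherd_narrow 0.97 [306 310 346 335] [ 0.513 -0.392 
[... 872 characters left out ...]
87  0.016]
flat_sherd 0.61 [346 146 376 179] [ 0.725 -0.316  0.009]
flat_sherd 0.28 [176 161 234 227] [0.619 0.091 0.065]
notch 0.89 [174 162 230 229] [0.615 0.097 0.06 ]
notch 0.84 [114 247 174 311] [0.403 0.228 0.063]
hinge 0.89 [178 166 234 225] [0.614 0.086 0.064]
hinge 0.71 [108 247 177 312] [0.404 0.232 0.06 ]
nest 0.95 [176 161 233 228] [0.617 0.091 0.063]
nest 0.94 [110 244 179 312] [0.408 0.226 0.065]
nest 0.28 [382 225 400 262] [ 0.507 -0.389  0.012]
spatula_tip 0.92 [322 206 333 274] [ 0.512 -0.223  0.017]
sherd_narrow 0.94 [364 278 389 308] [ 0.38  -0.347  0.01 ]
sherd_narrow 0.73 [386 224 398 256] [ 0.518 -0.39   0.008]
sherd_narrow 0.26 [178 164 236 224] [0.619 0.083 0.064]
1.2
```

Run:
```python
from h import *
im,_=load("pics/scene0.npz"); a=im[140:290,210:330]; 
im2,_=load("pics/top0.npz"); b=im2[150:290,160:345]
cv2.imwrite("pics/c1.png",cv2.resize(a[:,:,::-1],None,fx=4,fy=4,interpolation=3))
cv2.imwrite("pics/c2.png",cv2.resize(b[:,:,::-1],None,fx=4,fy=4,interpolation=3))
cv2.imwrite("pics/c3.png",cv2.resize(im2[200:330,300:420,::-1],None,fx=4,fy=4,interpolation=3))
```

```text
(no output)
```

View pics/c1.png

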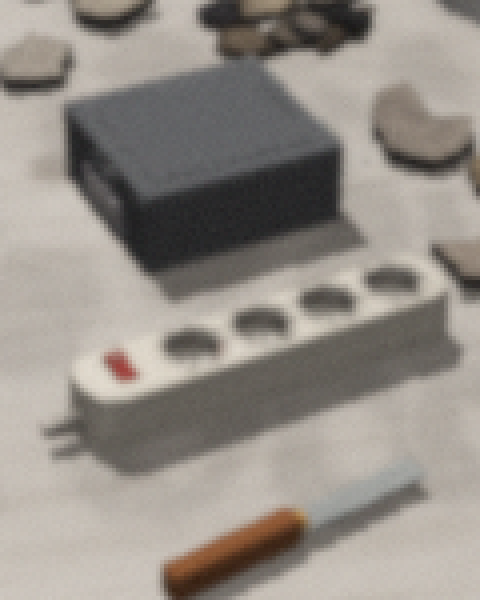

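View pics/c2.png

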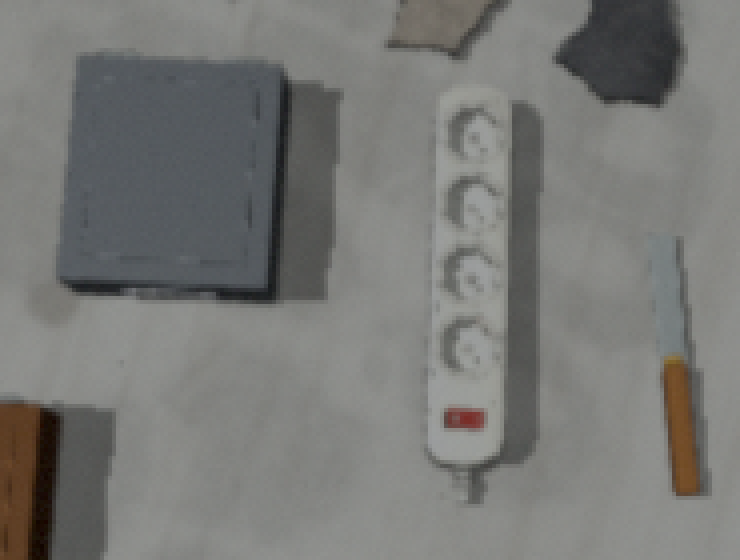

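View pics/c3.png

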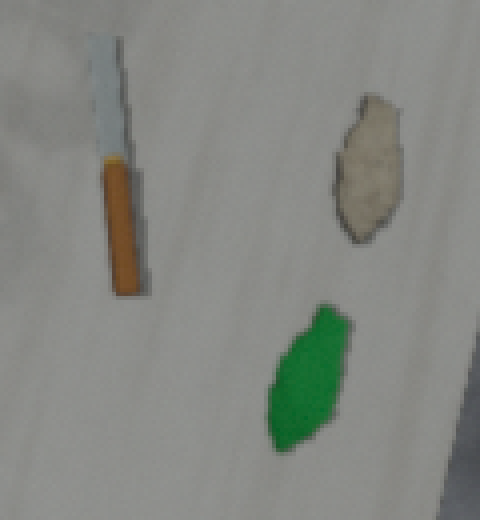

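Run:
```python
from h import *
from plant import ctrl, imaging
o=ctrl.get_obs(); print(R.from_rotvec(o['orientation']).as_matrix().round(3), o['position'])
for n in ["top","scene"]:
    c=imaging.calibration(n); im,d=load(f"pics/{n}0.npz"); P=deproj(c,d)
    def rect(m,name):
        m=m.astype(np.uint8); k,l,s,cc=cv2.connectedComponentsWithStats(m)
        if k<2: print(name,'none');return
        i=1+np.argmax(s[1:,4]); q=P[l==i]; print(n,name,s[i,4],'z med',np.median(q[:,2]).round(4),cv2.minAreaRect((q[:,:2]*1000).astype(np.float32)))
    X,Y,Z=P[...,0],P[...,1],P[...,2]
    ds=(Z<.01)&(X>.4)&(X<.75)&(abs(Y)<.4)&(d>0); print('desk z',np.median(Z[ds&(Z>-.01)]))
    rect((Z>.045)&(X>.5)&(X<.75)&(Y>-.03)&(Y<.2),'box')
    rect((Z>.025)&(X>.35)&(X<.75)&(Y>-.17)&(Y<-.03),'strip')
    I=im.astype(int); r,g,b=I[...,0],I[...,1],I[...,2]
    reg=(X>.38)&(X<.62)&(Y>-.3)&(Y<-.18)
    rect(reg&(r-b>40),'handle')
    rect(reg&(Z>.005),'spat')
    reg=(X>.44)&(X<.6)&(Y>-.45)&(Y<-.34)
    rect(reg&(Z>.004),'sherd')
    rect((X>.66)&(X<.8)&(Y>-.38)&(Y<-.26)&(Z>.006),'flat'); rect((X>.66)&(X<.82)&(Y>-.25)&(Y<-.13)&(Z>.006),'dark')
```

```text
[[ 0.292  0.957 -0.   ]
 [ 0.957 -0.292  0.   ]
 [ 0.    -0.    -1.   ]] [0.18950786 0.6217584  0.2313354 ]
desk z 0.000246928414427723
top box 3042 z med 0.0617 ((625.054931640625, 95.7861328125), (133.24388122558594, 150.2572479248047), 88.200439453125)
top strip 5248 z med 0.6126 ((554.1024169921875, -100.51514434814453), (391.9991760253906, 139.81776428222656), 0.17838600277900696)
top handle 189 z med 0.0215 ((471.3888244628906, -229.04983520507812), (87.42391204833984, 13.867158889770508), 6.224236488342285)
top spat 456 z med 0.0161 ((512.3724365234375, -226.44140625), (170.79483032226562, 21.310150146484375), 7.075344562530518)
top sherd 450 z med 0.0116 ((509.6192932128906, -391.2418212890625), (46.42732620239258, 93.3592300415039), 67.35174560546875)
top flat 1058 z med 0.1532 ((790.0274047851562, -347.46417236328125), (64.93820190429688, 19.940980911254883), 89.9959945678711)
top dark 3437 z med 0.5809 ((746.8693237304688, -180.36737060546875), (100.72782897949219, 146.22999572753906), 89.99735260009766)
desk z -0.000394616604959216
scene box 1737 z med 0.0605 ((622.648071
[... 177 characters left out ...]
, 246.7857666015625), 88.97535705566406)
scene handle 256 z med 0.0207 ((472.8389587402344, -222.5095672607422), (94.927490234375, 34.438453674316406), 6.5333709716796875)
scene spat 572 z med 0.0139 ((510.8963623046875, -226.01882934570312), (172.03538513183594, 21.514780044555664), 5.364490032196045)
scene sherd 640 z med 0.0105 ((509.89898681640625, -392.8703918457031), (40.173919677734375, 97.55438995361328), 82.33226013183594)
scene flat 1944 z med 0.136 ((788.6878662109375, -347.8114013671875), (22.574485778808594, 64.37356567382812), 0.017971714958548546)
scene dark 2338 z med 0.5126 ((751.7603759765625, -197.1629638671875), (140.27320861816406, 72.30087280273438), 3.6727659702301025)
```

Run:
```python
from h import *
from plant import ctrl, imaging
for n in ["top","scene"]:
    c=imaging.calibration(n); im,d=load(f"pics/{n}0.npz"); P=deproj(c,d); X,Y,Z=P[...,0],P[...,1],P[...,2]
    K,Rm,t=cam(c); print(n,'cam at',(-Rm.T@t).round(3))
    m=((Z>.1)&(d>0)&(X<1)).astype(np.uint8)
    k,l,s,cc=cv2.connectedComponentsWithStats(m)
    for i in range(1,k):
        if s[i,4]>60:
            q=P[l==i]; print(s[i],np.percentile(q,2,axis=0).round(2),np.percentile(q,98,axis=0).round(2))
```

```text
top cam at [ 0.358 -0.095  1.161]
[163   0  37   4 101] [0.76 0.02 0.6 ] [0.77 0.07 0.61]
[  213     0   347   138 33961] [ 0.68 -0.71  0.11] [ 0.93 -0.02  0.63]
[ 92  37  21  18 154] [0.98 0.34 0.1 ] [1.   0.38 0.15]
[  0  39  21  56 618] [0.87 0.58 0.1 ] [1.   0.62 0.12]
[  0  40  79 148 788] [0.63 0.43 0.1 ] [1.   0.57 0.12]
[ 23  43  17  18 101] [0.95 0.53 0.1 ] [0.98 0.56 0.13]
[ 15 123  11   9  74] [0.76 0.54 0.1 ] [0.78 0.56 0.11]
scene cam at [ 0.088 -0.924  0.783]
[    0     0   311    93 13498] [0.17 0.48 0.1 ] [0.98 1.74 0.41]
[  355     0   205   333 44196] [ 0.73 -0.61  0.11] [ 0.98 -0.01  0.55]
[317  80  11  17  76] [0.98 0.34 0.1 ] [1.   0.37 0.14]
[   0  157   47  121 4379] [-0.01 -0.08  0.1 ] [0.1  0.01 0.29]
```

Run:
```python
from h import *
from plant import ctrl, imaging
for n in ["top","scene"]:
    c=imaging.calibration(n); im,d=load(f"pics/{n}0.npz"); P=deproj(c,d); X,Y,Z=P[...,0],P[...,1],P[...,2]
    for x0 in np.arange(.5,.95,.05):
        m=(d>0)&(Z>.25)&(X>=x0)&(X<x0+.05)&(abs(Y)<.6)
        if m.sum()>20: print(n,x0.round(2),m.sum(),'Y',np.percentile(Y[m],[2,98]).round(2),'Z',np.percentile(Z[m],[2,50,98]).round(2))
    I=im.astype(int); r,g,b=I[...,0],I[...,1],I[...,2]
    for name,reg,zz in [('flat',(X>.66)&(X<.79)&(Y>-.38)&(Y<-.26),.03),('dark',(X>.66)&(X<.8)&(Y>-.25)&(Y<-.13),.03),('strip',(X>.35)&(X<.75)&(Y>-.17)&(Y<-.03),.06)]:
        m=reg&(Z>.006)&(Z<zz); q=P[m]; print(name,cv2.minAreaRect((q[:,:2]*1000).astype(np.float32)),np.percentile(Z[m],98))
```

```text
top 0.65 2356 Y [-0.19 -0.07] Z [0.54 0.6  0.62]
top 0.7 4330 Y [-0.21 -0.02] Z [0.54 0.61 0.63]
top 0.75 1345 Y [-0.22  0.05] Z [0.51 0.59 0.62]
top 0.8 4745 Y [-0.6  -0.18] Z [0.25 0.38 0.52]
top 0.85 7500 Y [-0.51 -0.33] Z [0.26 0.38 0.49]
top 0.9 2631 Y [-0.33 -0.19] Z [0.26 0.36 0.42]
flat ((732.1036376953125, -320.57275390625), (112.94731903076172, 112.81187438964844), 1.0950779914855957) 0.026277472083922768
dark ((729.5713500976562, -187.3044891357422), (105.45375061035156, 126.92195129394531), 82.13082885742188) 0.021437910212744923
strip ((555.2355346679688, -99.59895324707031), (388.72711181640625, 139.279541015625), 0.14359959959983826) 0.04558036774869265
scene 0.65 279 Y [-0.2  -0.17] Z [0.52 0.54 0.55]
scene 0.7 1174 Y [-0.23 -0.2 ] Z [0.47 0.52 0.55]
scene 0.75 762 Y [-0.35 -0.19] Z [0.25 0.49 0.54]
scene 0.8 2641 Y [-0.58 -0.19] Z [0.25 0.29 0.5 ]
scene 0.85 12530 Y [-0.51 -0.33] Z [0.26 0.41 0.57]
scene 0.9 7924 Y [-0.32 -0.14] Z [0.26 0.41 0.54]
flat ((742.012451171875, -325.94384765625), (65.90315246582031, 130.33480834960938), 66.50452423095703) 0.028138071223112758
dark ((729.5032348632812, -197.28994750976562), (78.76150512695312, 87.65118408203125), 67.27587127685547) 0.019332682886665824
strip ((584.6812744140625, -95.81614685058594), (131.89730834960938, 330.2208251953125), 86.80583190917969) 0.04374946228052951
```

```bash
cat >> h.py <<'E'
def frame(yaw,pitch=0,roll=0):
    """tool orientation: yaw = heading of tool y in world, pitch = heading axis tipped up by pitch"""
    y=np.array([np.cos(yaw)*np.cos(pitch),np.sin(yaw)*np.cos(pitch),np.sin(pitch)])
    x=np.array([-np.sin(yaw),np.cos(yaw),0]); z=np.cross(x,y); return np.stack([x,y,z],1)
def rel(P0,R0,P1,R1):
    return (R0.T@(np.array(P1)-P0)*1000).round(1), R.from_matrix(R0.T@R1).as_rotvec().round(4)
def avg(n=1):
    from plant import ctrl
    o=ctrl.get_obs(); return np.array(o['position']),R.from_rotvec(o['orientation']).as_matrix()
E
python3 - <<'E'
from h import *
P,R0=avg(); print(rel(P,R0,[.47,-.228,.2],frame(.105)))
E
```

```text
(array([-731.1,  516.1,   31.3]), array([-0.    , -0.    , -0.4009]))
```

Call:
{"api": "jog_arm", "payload": {"hand": [0,0,0,0,0,0,0,0,0,0], "offset": [[-731,516,31],[-731,516,31],[-731,516,31],[-731,516,31],[-731,516,31],[-731,516,31],[-731,516,31],[-731,516,31],[-731,516,31],[-731,516,31]], "dr": [[0,0,-0.4],[0,0,-0.4],[0,0,-0.4],[0,0,-0.4],[0,0,-0.4],[0,0,-0.4],[0,0,-0.4],[0,0,-0.4],[0,0,-0.4],[0,0,-0.4]]}}

```text
time: 2.45
position: [0.3857, 0.0266, 0.2102]
orientation: [2.102, 2.333, 0.002]
contact_force: [1.5, 0.8, -0.1]
gripper_width: 1.0
```

Run:
```python
from h import *
P,R0=avg(); print(P,R0.round(3),rel(P,R0,[.47,-.228,.2],frame(.105)))
```

```text
[0.38568492 0.02659431 0.21020873] [[-0.104  0.995  0.002]
 [ 0.995  0.104  0.   ]
 [-0.     0.002 -1.   ]] (array([-262. ,   57.4,   10.4]), array([ 0.0023,  0.0002, -0.0009]))
```

Call:
{"api": "jog_arm", "payload": {"hand": [0,0,0,0,0,0], "offset": [[-258,57,10],[-258,57,10],[-258,57,10],[-258,57,10],[-258,57,10],[-258,57,10]], "dr": [[0,0,0],[0,0,0],[0,0,0],[0,0,0],[0,0,0],[0,0,0]]}}

```text
time: 3.2
position: [0.4687, -0.2224, 0.1994]
orientation: [-2.104, -2.332, -0.0]
contact_force: [0.0, -0.0, -0.3]
gripper_width: 1.003
```

Run:
```python
from h import *
from plant import imaging
P,R0=avg(); print(P,R0.round(3))
c=imaging.calibration("wrist"); im,d=imaging.camera("wrist"); cv2.imwrite("pics/w1.png",im[:,:,::-1]); np.savez("pics/w1.npz",im=im,d=d,**c)
K,Rm,t=cam(c); print('cam',-Rm.T@t,Rm[2])
Pw=deproj(c,d); X,Y,Z=Pw[...,0],Pw[...,1],Pw[...,2]
print('desk',np.median(Z[(d>0)&(abs(Z)<.01)]))
```

```text
[ 0.46871174 -0.22241777  0.19941889] [[-0.103  0.995 -0.001]
 [ 0.995  0.103  0.001]
 [ 0.001 -0.001 -1.   ]]
cam [ 0.38432919 -0.23077121  0.34153586] [ 0.32549385  0.0353535  -0.944883  ]
desk -0.00031534656031164635
```

View pics/w1.png

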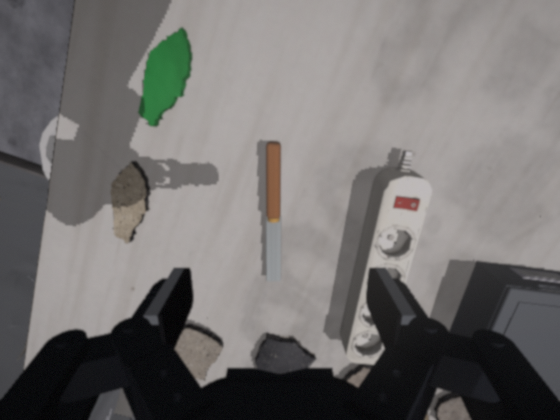

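Run:
```python
from h import *
z=np.load("pics/w1.npz"); im,d=z['im'],z['d']; c={k:z[k] for k in('K','rvec','tvec')}
P=deproj(c,d); X,Y,Z=P[...,0],P[...,1],P[...,2]
def rect(m,name):
    m=m.astype(np.uint8); k,l,s,cc=cv2.connectedComponentsWithStats(m)
    i=1+np.argmax(s[1:,4]); q=P[l==i]; r=cv2.minAreaRect((q[:,:2]*1000).astype(np.float32))
    w=q[:,:2]-q[:,:2].mean(0); ev=np.linalg.svd(w,full_matrices=False)[2][0]
    print(name,s[i],'z',np.percentile(q[:,2],[5,50,95]).round(4),r,'pca',np.degrees(np.arctan2(*ev[::-1])).round(2),'mean',q[:,:2].mean(0).round(4)); return l==i
ok=d>0
v,u=np.mgrid[:420,:560]
a=ok&(u>255)&(u<295)&(v>130)&(v<290)
I=im.astype(int)
rect(a&(Z>.0165)&(Z<.03),'handletop')
rect(a&(Z>.006)&(Z<.03)&(v>222),'blade')
rect(a&(Z>.006)&(Z<.03),'spat')
b=ok&(u>100)&(u<155)&(v>150)&(v<255)&(Z>.004)&(Z<.04)
m=rect(b,'sherd')
rect(ok&(u>320)&(u<440)&(v>165)&(v<365)&(Z>.038)&(Z<.06)&(X<.62),'strip')
im2=cv2.resize(im[150:260,90:170],None,fx=5,fy=5,interpolation=3); cv2.imwrite("pics/sh.png",im2[:,:,::-1])
# sherd width profile
q=P[m]; ctr=q.mean(0)
for deg in (8,):
  pass
ct=cv2.minAreaRect((q[:,:2]*1000).astype(np.float32))
```

```text
handletop [ 266  143   15   80 1135] z [0.0181 0.0211 0.0225] ((471.539794921875, -227.8852081298828), (88.96923065185547, 15.605484962463379), 5.0143656730651855) pca 5.17 mean [ 0.468  -0.2284]
blade [266 223  15  59 879] z [0.0107 0.0118 0.0129] ((558.135009765625, -220.05894470214844), (78.44338989257812, 17.39506721496582), 5.66760778427124) pca 5.37 mean [ 0.5572 -0.22  ]
spat [ 266  142   15  140 2070] z [0.0109 0.0187 0.0223] ((512.119384765625, -223.93890380859375), (170.8972625732422, 17.377824783325195), 5.203231334686279) pca 5.38 mean [ 0.5065 -0.2248]
sherd [ 110  161   40   83 2254] z [0.0074 0.0102 0.0159] ((509.98162841796875, -389.9156799316406), (41.08518981933594, 97.5456771850586), 83.8557357788086) pca -11.11 mean [ 0.5098 -0.3886]
strip [ 354  176   78  145 3997] z [0.0395 0.0413 0.043 ] ((531.6343383789062, -91.09516143798828), (50.49430465698242, 176.21209716796875), 89.48200225830078) pca -5.94 mean [ 0.501  -0.0933]
```

View pics/sh.png

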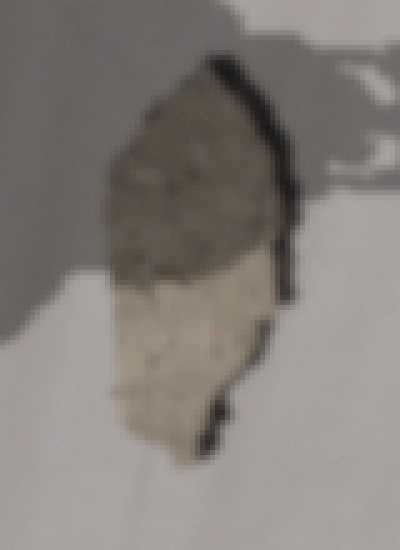

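Run:
```python
from h import *
P,R0=avg(); print(P);print(rel(P,R0,[.4812,-.2268,.004],frame(.0925)))
```

```text
[ 0.46860284 -0.22148302  0.19951201]
(array([ -6.8,  12.1, 195.5]), array([-0.0004, -0.0009,  0.0116]))
```

Call:
{"api": "jog_arm", "payload": {"hand": [0,0,0,0,0], "offset": [[-7,12,60],[-7,12,120],[-7,12,150],[-7,12,150],[-7,12,150]], "dr": [[0,0,0.0116],[0,0,0.0116],[0,0,0.0116],[0,0,0.0116],[0,0,0.0116]]}}

```text
time: 3.88
position: [0.4827, -0.2275, 0.0517]
orientation: [2.113, 2.321, 0.001]
contact_force: [0.2, 0.0, 0.6]
gripper_width: 1.002
```

Run:
```python
from h import *
P,R0=avg(); print(P);print(rel(P,R0,[.4812,-.2268,.004],frame(.0925)))
```

```text
[ 0.48268344 -0.22748617  0.05173429]
(array([ 0.9, -1.5, 47.7]), array([0.0025, 0.0017, 0.0015]))
```

Call:
{"api": "jog_arm", "payload": {"hand": [0,0,0,255,255,255,255,255,255], "offset": [[1,-1,30],[1,-1,47],[1,-1,47],[1,-1,47],[1,-1,47],[1,-1,47],[1,-1,47],[1,-1,47],[1,-1,47]], "dr": [[0,0,0],[0,0,0],[0,0,0],[0,0,0],[0,0,0],[0,0,0],[0,0,0],[0,0,0],[0,0,0]]}}

```text
time: 5.0
position: [0.4809, -0.2272, 0.0033]
orientation: [2.115, 2.321, 0.0]
contact_force: [-0.2, 0.1, 4.4]
gripper_width: 0.165
```

Call:
{"api": "jog_arm", "payload": {"hand": [255,255,255,255], "offset": [[0,0,-20],[0,0,-80],[0,0,-140],[0,0,-160]], "dr": [[0,0,0],[0,0,0],[0,0,0],[0,0,0]]}}

```text
time: 5.5
position: [0.4821, -0.2279, 0.1671]
orientation: [2.112, 2.317, 0.002]
contact_force: [0.6, 0.0, -1.7]
gripper_width: 0.171
```

Run:
```python
from h import *
from plant import imaging
for n in ["top"]:
    c=imaging.calibration(n); im,d=load(f"pics/{n}0.npz"); P=deproj(c,d); X,Y,Z=P[...,0],P[...,1],P[...,2]
    m=(Z>.0575)&(Z<.066)&(X>.5)&(X<.75)&(Y>-.03)&(Y<.2)
    print(cv2.minAreaRect((P[m][:,:2]*1000).astype(np.float32)), P[m].mean(0), np.degrees(np.arctan2(*np.linalg.svd(P[m][:,:2]-P[m][:,:2].mean(0),full_matrices=False)[2][0][::-1])))
P,R0=avg(); print(P);print(rel(P,R0,[.41,.09,.17],frame(-.03)))
```

```text
((624.8365478515625, 95.4751968383789), (132.228515625, 150.07168579101562), 87.89349365234375) [0.62221871 0.09568339 0.06171545] 178.1867022176758
[ 0.48213677 -0.22785968  0.16706237]
(array([323.2, -42.4,  -4.5]), array([0.0057, 0.0037, 0.1227]))
```

Call:
{"api": "jog_arm", "payload": {"hand": [255,255,255,255,255,255,255,255], "offset": [[323,-42,0],[323,-42,0],[323,-42,0],[323,-42,0],[323,-42,0],[323,-42,0],[323,-42,0],[323,-42,0]], "dr": [[0,0,0.12],[0,0,0.12],[0,0,0.12],[0,0,0.12],[0,0,0.12],[0,0,0.12],[0,0,0.12],[0,0,0.12]]}}

```text
time: 6.5
position: [0.4088, 0.0898, 0.1621]
orientation: [-2.253, -2.189, 0.002]
contact_force: [-0.1, 0.8, -0.3]
gripper_width: 0.177
```

Run:
```python
from h import *
from plant import imaging
P,R0=avg(); print(P,R0.round(3))
c=imaging.calibration("wrist"); im,d=imaging.camera("wrist"); cv2.imwrite("pics/w2.png",im[:,:,::-1]); np.savez("pics/w2.npz",im=im,d=d,**c)
im,d=imaging.camera("scene"); cv2.imwrite("pics/s2.png",im[:,:,::-1]); np.savez("pics/s2.npz",im=im,d=d)
```

```text
[0.40880462 0.08982174 0.1621242 ] [[ 0.029  1.    -0.001]
 [ 1.    -0.029 -0.001]
 [-0.001 -0.001 -1.   ]]
```

View pics/w2.png

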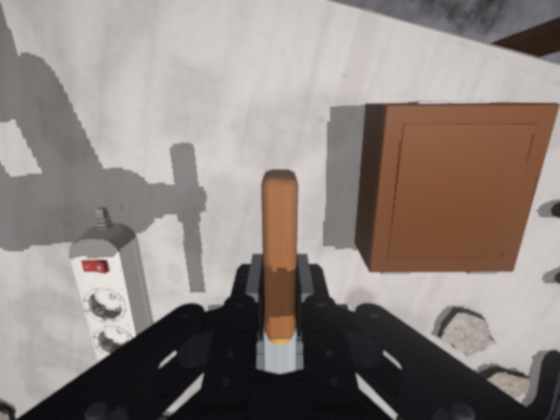

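View pics/s2.png

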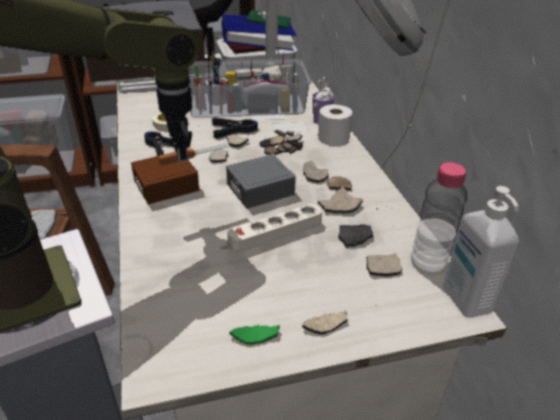

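Run:
```python
from h import *
from plant import imaging
im,d=imaging.camera("top"); cv2.imwrite("pics/t2.png",im[:,:,::-1]); np.savez("pics/t2.npz",im=im,d=d)
TCP=np.array([.4088,.0898,.1621])
for n,f in (("top","pics/t2.npz"),("scene","pics/s2.npz")):
    im,d=load(f); c=imaging.calibration(n); P=deproj(c,d); X,Y,Z=P[...,0],P[...,1],P[...,2]
    m=(d>0)&(Z>.14)&(Z<.2)&(X>.44)&(X<.56)&(abs(Y-.09)<.03)
    q=P[m]; print(n,m.sum(), proj(c,[TCP+[.117,0,.008]]).round())
    if m.sum()>10:
        for a in np.arange(.44,.56,.01):
            s=q[(q[:,0]>=a)&(q[:,0]<a+.01)]
            if len(s): print(a.round(2),len(s),np.median(s,0).round(4))
```

```text
top 136 [[195. 223.]]
0.47 3 [0.4779 0.0785 0.1709]
0.48 9 [0.4865 0.0808 0.1715]
0.49 32 [0.4956 0.0859 0.1714]
0.5 36 [0.5046 0.0846 0.1712]
0.51 34 [0.5152 0.0858 0.1713]
0.52 22 [0.5226 0.086  0.171 ]
scene 147 [[226. 144.]]
0.44 17 [0.4438 0.0832 0.1715]
0.45 15 [0.4542 0.0853 0.1704]
0.46 20 [0.4646 0.0848 0.1701]
0.47 18 [0.4748 0.0867 0.1703]
0.48 17 [0.4847 0.0841 0.1705]
0.49 18 [0.4947 0.0852 0.1701]
0.5 17 [0.5048 0.0866 0.1701]
0.51 18 [0.5152 0.0833 0.1698]
0.52 7 [0.5221 0.0806 0.1694]
```

View pics/t2.png

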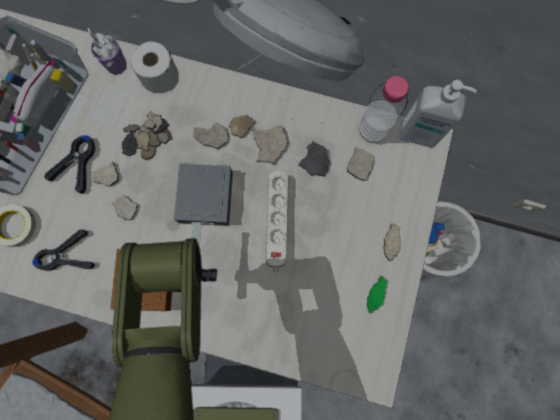

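Run:
```python
from h import *
P,R0=avg(); print(P);print(rel(P,R0,[.413,.103,.0423],frame(-.033)))
```

```text
[0.40905333 0.08970471 0.16251724]
(array([ 13.4,   3.6, 120.2]), array([-0.0004,  0.0002,  0.0032]))
```

Call:
{"api": "jog_arm", "payload": {"hand": [255,255,255,255,255], "offset": [[13,0,50],[13,3,100],[13,3.5,120],[13,3.5,120],[13,3.5,120]], "dr": [[0,0,0.003],[0,0,0.003],[0,0,0.003],[0,0,0.003],[0,0,0.003]]}}

```text
time: 7.28
position: [0.4138, 0.1034, 0.0439]
orientation: [2.255, 2.185, 0.002]
contact_force: [0.5, 0.8, -0.8]
gripper_width: 0.167
```

Run:
```python
from h import *
from plant import imaging
P0,R0=avg(); print(P0)
for n in ("top","scene"):
    im,d=imaging.camera(n); c=imaging.calibration(n); np.savez(f"pics/{n}3.npz",im=im,d=d); P=deproj(c,d); X,Y,Z=P[...,0],P[...,1],P[...,2]
    m=(d>0)&(Z>.035)&(Z<.07)&(X>.43)&(X<.545)&(abs(Y-.1)<.03); q=P[m]
    for a in np.arange(.43,.55,.01):
        s=q[(q[:,0]>=a)&(q[:,0]<a+.01)]
        if len(s): print(n,a.round(2),len(s),np.median(s,0).round(4),s[:,2].max().round(4))
    x,y=(160,150) if n=="top" else (150,110)
    cv2.imwrite(f"pics/z3{n}.png",cv2.resize(im[y:y+120,x:x+160,::-1],None,fx=4.5,fy=4.5,interpolation=3))
```

```text
[0.41375172 0.10340785 0.04388643]
top 0.48 6 [0.4869 0.0917 0.0526] 0.055
top 0.49 21 [0.4968 0.0969 0.0537] 0.0564
top 0.5 27 [0.5048 0.0997 0.0537] 0.0574
top 0.51 32 [0.5159 0.1002 0.0528] 0.0565
top 0.52 27 [0.5249 0.0987 0.053 ] 0.0572
top 0.53 1 [0.5303 0.0916 0.0493] 0.0493
scene 0.43 34 [0.4349 0.0959 0.0562] 0.065
scene 0.44 25 [0.4447 0.0958 0.0552] 0.064
scene 0.45 15 [0.4553 0.1034 0.0521] 0.0539
scene 0.46 18 [0.4649 0.0988 0.0528] 0.0538
scene 0.47 19 [0.4749 0.0988 0.0535] 0.0562
scene 0.48 15 [0.4849 0.0964 0.0532] 0.0561
scene 0.49 18 [0.4952 0.0978 0.0529] 0.0545
scene 0.5 16 [0.5049 0.0985 0.0523] 0.0543
scene 0.51 18 [0.5149 0.0969 0.0535] 0.0568
scene 0.52 15 [0.5259 0.0983 0.0519] 0.0531
```

View pics/z3top.png

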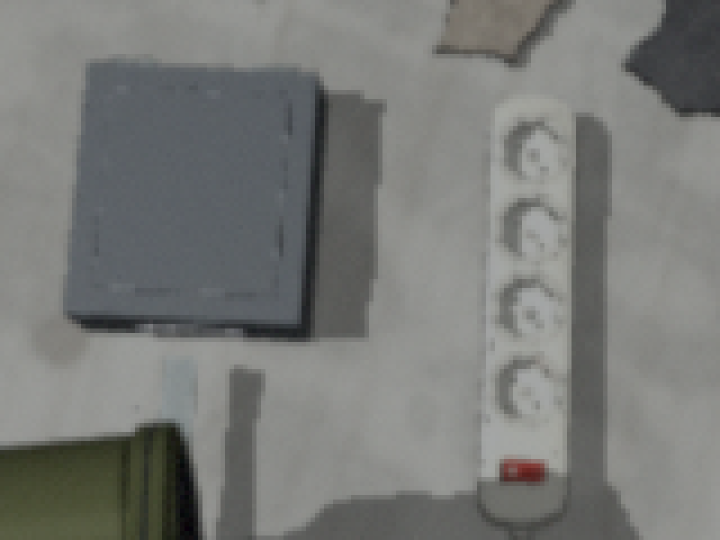

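View pics/z3scene.png

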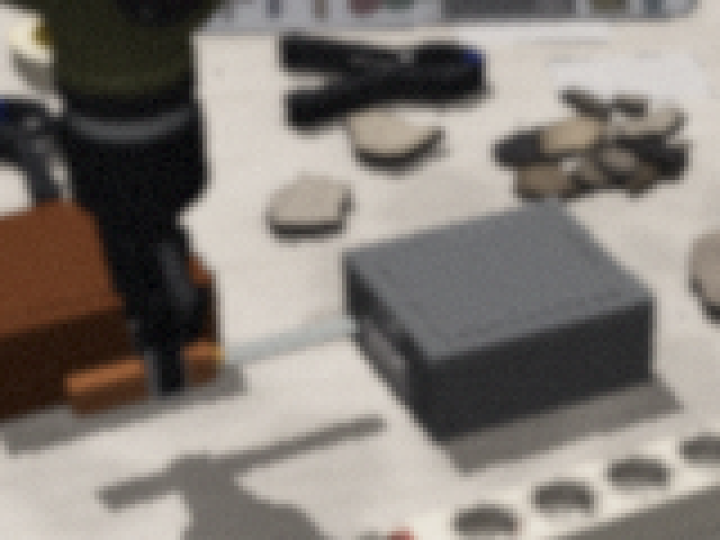

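Call:
{"api": "jog_arm", "payload": {"hand": [255,255,255,255,255,255], "offset": [[-1,0,2],[-1,0,2],[-1,12,2],[-1,24,2],[-1,30,2],[-1,30,2]], "dr": [[0,0,0],[0,0,0],[0,0,0],[0,0,0],[0,0,0],[0,0,0]]}}

```text
time: 8.12
position: [0.4431, 0.1018, 0.0407]
orientation: [-2.255, -2.187, 0.0]
contact_force: [-0.2, -0.0, -0.6]
gripper_width: 0.17
```

Run:
```python
from h import *
from plant import imaging,ctrl
o=ctrl.get_obs();print(o['position'],o['contact_force'],o['ft_torque'])
P0,R0=avg(); print(P0)
for n in ("scene",):
    im,d=imaging.camera(n); c=imaging.calibration(n); np.savez(f"pics/{n}4.npz",im=im,d=d); P=deproj(c,d); X,Y,Z=P[...,0],P[...,1],P[...,2]
    m=(d>0)&(Z>.035)&(Z<.07)&(X>.43)&(X<.545)&(abs(Y-.1)<.03); q=P[m]
    for a in np.arange(.48,.55,.01):
        s=q[(q[:,0]>=a)&(q[:,0]<a+.01)]
        if len(s): print(n,a.round(2),len(s),np.median(s,0).round(4),s[:,2].max().round(4))
    x,y=(150,110)
    cv2.imwrite(f"pics/z4{n}.png",cv2.resize(im[y:y+120,x:x+160,::-1],None,fx=4.5,fy=4.5,interpolation=3))
```

```text
[0.4430981  0.10179734 0.04065345] [-0.23651278 -0.02070131 -0.57168121] [ 0.03653577 -0.00445953  0.01599321]
[0.4430981  0.10179734 0.04065345]
scene 0.48 14 [0.4847 0.0969 0.0484] 0.0502
scene 0.49 19 [0.4952 0.0995 0.0482] 0.0505
scene 0.5 15 [0.5047 0.0987 0.0478] 0.0512
scene 0.51 18 [0.514  0.0987 0.0486] 0.0513
scene 0.52 17 [0.5255 0.098  0.0478] 0.0515
scene 0.53 17 [0.5351 0.0967 0.048 ] 0.0545
scene 0.54 8 [0.5426 0.0961 0.0482] 0.0532
```

View pics/z4scene.png

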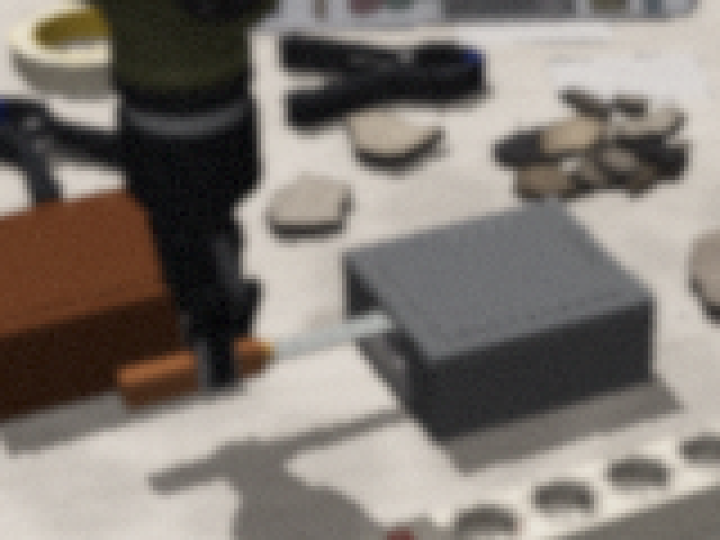

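Call:
{"api": "jog_arm", "payload": {"hand": [255,255,255,255,255], "offset": [[0,0,-2.5],[0,10,-2.5],[0,20,-2.5],[0,26,-2.5],[0,26,-2.5]], "dr": [[0,0,0],[0,0,0],[0,0,0],[0,0,0],[0,0,0]]}}

```text
time: 8.8
position: [0.4691, 0.101, 0.0432]
orientation: [2.255, 2.187, 0.0]
contact_force: [0.7, -0.1, -0.2]
gripper_width: 0.174
```

Run:
```python
from h import *
from plant import imaging,ctrl
o=ctrl.get_obs();print(o['position'],o['contact_force'],o['ft_torque'])
for n in ("scene",):
    im,d=imaging.camera(n); c=imaging.calibration(n); np.savez(f"pics/{n}5.npz",im=im,d=d); P=deproj(c,d); X,Y,Z=P[...,0],P[...,1],P[...,2]
    m=(d>0)&(Z>.035)&(Z<.07)&(X>.43)&(X<.545)&(abs(Y-.1)<.03); q=P[m]
    for a in np.arange(.48,.55,.01):
        s=q[(q[:,0]>=a)&(q[:,0]<a+.01)]
        if len(s): print(n,a.round(2),len(s),np.median(s,0).round(4),s[:,2].max().round(4))
    x,y=(180,130)
    cv2.imwrite(f"pics/z5{n}.png",cv2.resize(im[y:y+90,x:x+130,::-1],None,fx=6,fy=6,interpolation=3))
```

```text
[0.46912177 0.10101522 0.04324842] [ 0.67962166 -0.07306347 -0.16522603] [ 0.00397776 -0.0227138   0.03717493]
scene 0.48 27 [0.4853 0.0921 0.0529] 0.0621
scene 0.49 26 [0.494  0.0936 0.0556] 0.0607
scene 0.5 16 [0.5045 0.0951 0.0508] 0.0575
scene 0.51 17 [0.5164 0.0969 0.0512] 0.054
scene 0.52 16 [0.525  0.0975 0.0515] 0.0542
scene 0.53 14 [0.5351 0.0982 0.051 ] 0.0534
scene 0.54 9 [0.5415 0.0978 0.0511] 0.0523
```

View pics/z5scene.png

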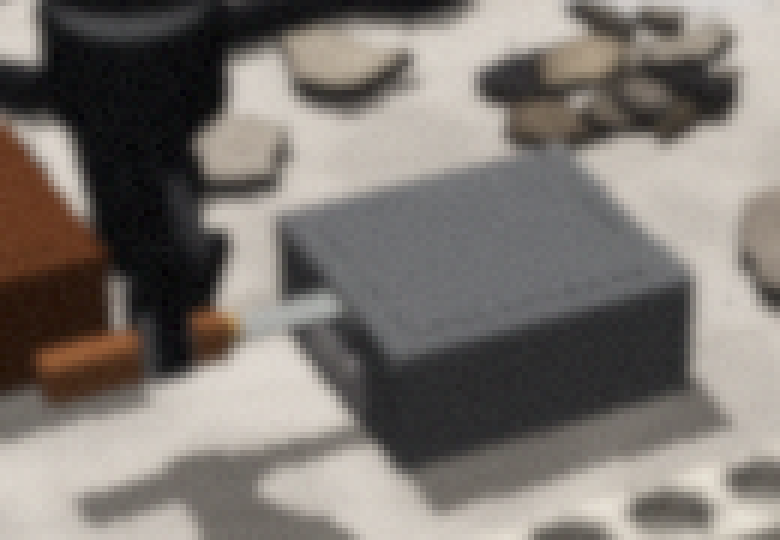

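```bash
cat > arc.py <<'E'
from h import *
L,b,r=.117,.0072,.111
def tcp(th,ph,tipf=None):
    tip=np.array([-r*np.cos(th), .0537+r*np.sin(th)]) if tipf is None else np.array(tipf)   # x rel hinge, z
    y=np.array([np.cos(ph),np.sin(ph)]); z=np.array([np.sin(ph),-np.cos(ph)])
    return tip-L*y+b*z
def rowsfor(ths,phs,c0,ph0):
    for th,ph in zip(ths,phs):
        d=(tcp(th,ph)-c0)*1000
        y=np.array([np.cos(ph0),np.sin(ph0)]); z=np.array([np.sin(ph0),-np.cos(ph0)])
        print(round(th,2),[0,round(d@y,1),round(d@z,1)],[round(-(ph-ph0),3),0,0])
E
python3 - <<'E'
from arc import *
P,R0=avg(); print(P,R0.round(3))
hx=.5505+.146
c0=np.array([P[0]-hx,P[2]]); print(c0)
ths=np.linspace(.1,1.0,10); rowsfor(ths,np.minimum(.4*ths,.4),c0,0)
E
```

```text
[0.46863197 0.10102113 0.04305361] [[ 0.031  1.    -0.   ]
 [ 1.    -0.031 -0.   ]
 [-0.    -0.    -1.   ]]
[-0.22786803  0.04305361]
0.1 [0, np.float64(0.8), np.float64(-9.9)] [np.float64(-0.04), 0, 0]
0.2 [0, np.float64(3.0), np.float64(-16.2)] [np.float64(-0.08), 0, 0]
0.3 [0, np.float64(6.5), np.float64(-22.3)] [np.float64(-0.12), 0, 0]
0.4 [0, np.float64(11.3), np.float64(-28.1)] [np.float64(-0.16), 0, 0]
0.5 [0, np.float64(17.2), np.float64(-33.6)] [np.float64(-0.2), 0, 0]
0.6 [0, np.float64(24.3), np.float64(-38.5)] [np.float64(-0.24), 0, 0]
0.7 [0, np.float64(32.5), np.float64(-42.9)] [np.float64(-0.28), 0, 0]
0.8 [0, np.float64(41.7), np.float64(-46.6)] [np.float64(-0.32), 0, 0]
0.9 [0, np.float64(51.9), np.float64(-49.6)] [np.float64(-0.36), 0, 0]
1.0 [0, np.float64(62.9), np.float64(-51.9)] [np.float64(-0.4), 0, 0]
```

Call:
{"api": "jog_arm", "payload": {"hand": [255,255,255,255,255,255], "offset": [[0,0,-5],[0,1,-10],[0,3,-16],[0,6.5,-22],[0,11,-28],[0,17,-33.5]], "dr": [[-0.02,0,0],[-0.04,0,0],[-0.08,0,0],[-0.12,0,0],[-0.16,0,0],[-0.2,0,0]]}}

```text
time: 9.6
position: [0.4857, 0.1006, 0.0772]
orientation: [2.145, 2.081, 0.212]
contact_force: [-0.1, 0.0, -1.2]
gripper_width: 0.174
```

Run:
```python
from arc import *
from plant import imaging,ctrl
o=ctrl.get_obs();print(o['position'],o['contact_force'],o['ft_torque'])
P,R0=avg(); print(P,R0.round(3)); ph0=np.arcsin(R0[2,1]); print('ph',ph0)
c0=np.array([P[0]-.6965,P[2]])
ths=np.arange(.6,1.51,.1); rowsfor(ths,np.minimum(.4*ths,.4),c0,ph0)
im,d=imaging.camera("scene"); x,y=(180,110)
cv2.imwrite(f"pics/z6.png",cv2.resize(im[y:y+100,x:x+130,::-1],None,fx=6,fy=6,interpolation=3))
```

```text
[0.48574511 0.10058142 0.07722294] [-0.05902882  0.02147692 -1.24376792] [ 0.02892307  0.29395946 -0.10553925]
[0.48574511 0.10058142 0.07722294] [[ 0.03   0.979  0.201]
 [ 1.    -0.03  -0.006]
 [ 0.     0.201 -0.98 ]]
ph 0.20279619814545363
0.6 [0, np.float64(7.9), np.float64(-2.8)] [np.float64(-0.037), 0, 0]
0.7 [0, np.float64(16.8), np.float64(-5.5)] [np.float64(-0.077), 0, 0]
0.8 [0, np.float64(26.6), np.float64(-7.2)] [np.float64(-0.117), 0, 0]
0.9 [0, np.float64(37.2), np.float64(-8.1)] [np.float64(-0.157), 0, 0]
1.0 [0, np.float64(48.4), np.float64(-8.1)] [np.float64(-0.197), 0, 0]
1.1 [0, np.float64(59.0), np.float64(-11.6)] [np.float64(-0.197), 0, 0]
1.2 [0, np.float64(69.8), np.float64(-14.0)] [np.float64(-0.197), 0, 0]
1.3 [0, np.float64(80.8), np.float64(-15.3)] [np.float64(-0.197), 0, 0]
1.4 [0, np.float64(91.9), np.float64(-15.5)] [np.float64(-0.197), 0, 0]
1.5 [0, np.float64(103.0), np.float64(-14.6)] [np.float64(-0.197), 0, 0]
```

View pics/z6.png

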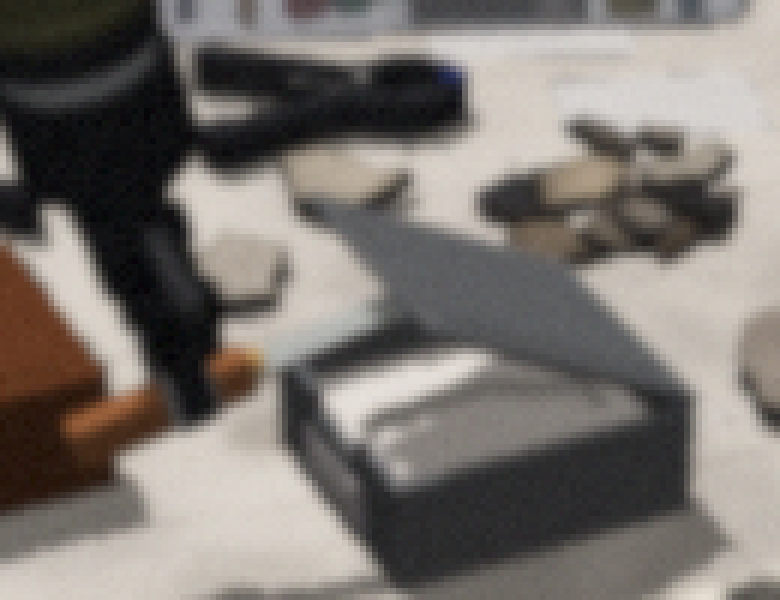

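Call:
{"api": "jog_arm", "payload": {"hand": [255,255,255,255,255,255,255,255,255,255], "offset": [[0,8,-3],[0,17,-5.5],[0,26.5,-7],[0,37,-8],[0,48.5,-8],[0,59,-11.5],[0,70,-14],[0,81,-15],[0,92,-15.5],[0,103,-14.5]], "dr": [[-0.04,0,0],[-0.08,0,0],[-0.12,0,0],[-0.16,0,0],[-0.2,0,0],[-0.2,0,0],[-0.2,0,0],[-0.2,0,0],[-0.2,0,0],[-0.2,0,0]]}}

```text
time: 10.9
position: [0.5847, 0.0975, 0.1118]
orientation: [2.029, 1.968, 0.4]
contact_force: [0.4, -0.7, -0.9]
gripper_width: 0.168
```

Run:
```python
from arc import *
from plant import imaging,ctrl
o=ctrl.get_obs();print(o['position'],o['contact_force'],o['ft_torque'])
P,R0=avg(); print(P,R0.round(3)); ph0=np.arcsin(R0[2,1]); print('ph',ph0)
c0=np.array([P[0]-.6965,P[2]])
ths=np.arange(1.6,2.01,.1); rowsfor(ths,np.minimum(.4*ths,.4),c0,ph0)
im,d=imaging.camera("scene"); x,y=(180,90)
cv2.imwrite(f"pics/z7.png",cv2.resize(im[y:y+120,x:x+130,::-1],None,fx=5,fy=5,interpolation=3))
```

```text
[0.58468463 0.09752566 0.11184866] [ 0.36640054 -0.71118189 -0.90443766] [ 0.03828782  0.25781552 -0.00943593]
[0.58468463 0.09752566 0.11184866] [[ 0.03   0.92   0.39 ]
 [ 1.    -0.028 -0.012]
 [ 0.     0.39  -0.921]]
ph 0.40081172161311523
1.6 [0, np.float64(9.5), np.float64(3.4)] [np.float64(0.001), 0, 0]
1.7 [0, np.float64(19.4), np.float64(8.5)] [np.float64(0.001), 0, 0]
1.8 [0, np.float64(28.7), np.float64(14.6)] [np.float64(0.001), 0, 0]
1.9 [0, np.float64(37.3), np.float64(21.6)] [np.float64(0.001), 0, 0]
2.0 [0, np.float64(45.2), np.float64(29.4)] [np.float64(0.001), 0, 0]
```

View pics/z7.png

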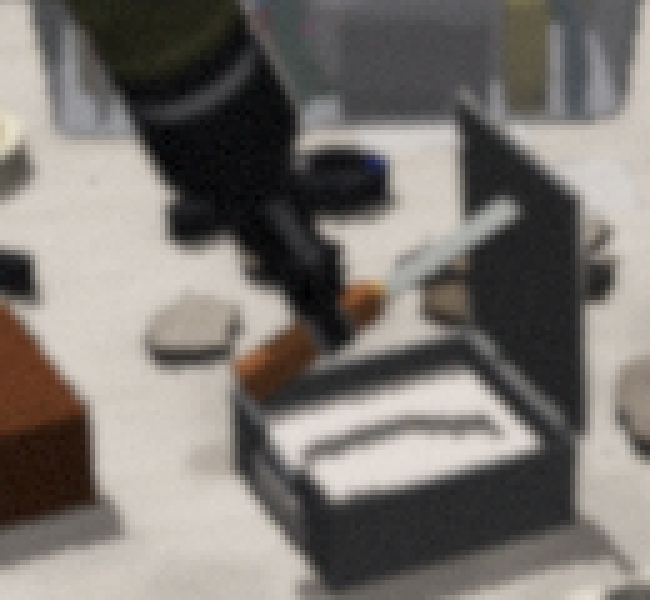

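Lid is near upright with the blade tip at (510,210) pressing it. Continue to about 1.9.

Call:
{"api": "jog_arm", "payload": {"hand": [255,255,255,255,255,255,255], "offset": [[0,10,2],[0,20,6],[0,29,10],[0,38,14],[0,38,14],[0,20,0],[0,-30,-20]], "dr": [[0,0,0],[0,0,0],[0,0,0],[0,0,0],[0,0,0],[0,0,0],[0,0,0]]}}

```text
time: 11.82
position: [0.5491, 0.0986, 0.1195]
orientation: [2.029, 1.967, 0.401]
contact_force: [-0.2, 0.8, -0.1]
gripper_width: 0.171
```

Run:
```python
from arc import *
from plant import imaging,ctrl
o=ctrl.get_obs();print(o['position'],o['contact_force'],o['ft_torque'])
im,d=imaging.camera("scene"); x,y=(150,70)
cv2.imwrite(f"pics/z8.png",cv2.resize(im[y:y+140,x:x+180,::-1],None,fx=4,fy=4,interpolation=3))
```

```text
[0.54913844 0.09858856 0.11953668] [-0.2104606   0.79795055 -0.05547449] [ 0.01137207  0.14188969 -0.01378177]
```

View pics/z8.png

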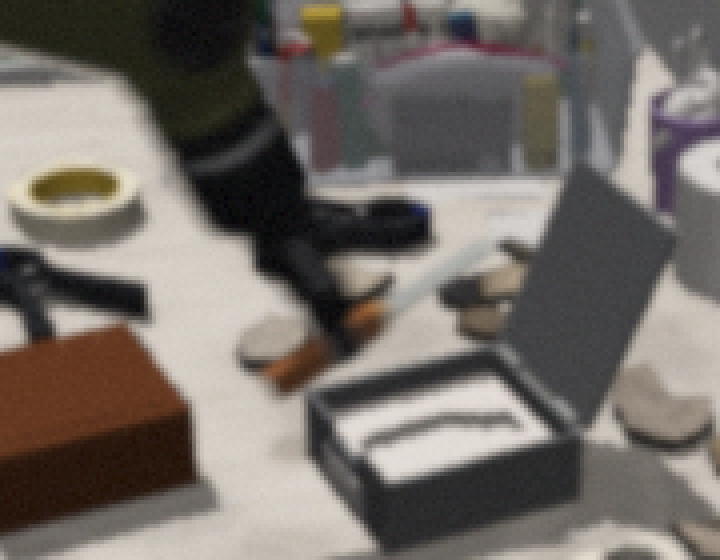

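Run:
```python
from arc import *
P,R0=avg(); print(rel(P,R0,[.44,.09,.17],frame(-.03)))
```

```text
(array([-11.7, -70.6, -89.9]), array([3.903e-01, 1.000e-03, 1.000e-04]))
```

Call:
{"api": "jog_arm", "payload": {"hand": [255,255,255,255,255], "offset": [[-3,-20,-45],[-6,-55,-70],[-12,-71,-90],[-12,-71,-90],[-12,-71,-90]], "dr": [[0.1,0,0],[0.25,0,0],[0.39,0,0],[0.39,0,0],[0.39,0,0]]}}

```text
time: 12.5
position: [0.4474, 0.0897, 0.1725]
orientation: [2.249, 2.182, 0.012]
contact_force: [0.3, 0.2, -0.6]
gripper_width: 0.171
```

Run:
```python
from arc import *
P,R0=avg(); print(P,rel(P,R0,[.481,-.227,.13],frame(.0925)))
```

```text
[0.44738161 0.0897186  0.17249512] (array([-315.5,   42.8,   43. ]), array([ 0.011 ,  0.0008, -0.123 ]))
```

Call:
{"api": "jog_arm", "payload": {"hand": [255,255,255,255,255,255,255,255,255], "offset": [[-60,20,0],[-120,40,0],[-180,42,0],[-240,42,0],[-300,42,20],[-315,42,43],[-315,42,43],[-315,42,43],[-315,42,43]], "dr": [[0,0,-0.05],[0,0,-0.1],[0,0,-0.123],[0,0,-0.123],[0,0,-0.123],[0,0,-0.123],[0,0,-0.123],[0,0,-0.123],[0,0,-0.123]]}}

```text
time: 13.62
position: [0.481, -0.2257, 0.1318]
orientation: [2.108, 2.317, 0.011]
contact_force: [0.3, 0.4, 0.7]
gripper_width: 0.17
```

Run:
```python
from h import *
from plant import imaging
P0,R0=avg(); print(P0,R0.round(3),rel(P0,R0,[.481,-.227,.004],frame(.0925)))
for n in ("top","scene"):
    im,d=imaging.camera(n); c=imaging.calibration(n); P=deproj(c,d); X,Y,Z=P[...,0],P[...,1],P[...,2]
    m=(d>0)&(Z>.12)&(Z<.17)&(X>.5)&(X<.63)&(abs(Y+.22)<.03); q=P[m]
    for a in np.arange(.5,.63,.02):
        s=q[(q[:,0]>=a)&(q[:,0]<a+.02)]
        if len(s): print(n,a.round(2),len(s),np.median(s,0).round(4))
cv2.imwrite("pics/s9.png",im[:,:,::-1])
```

```text
[ 0.48096638 -0.22571791  0.13179863] [[-0.094  0.995  0.012]
 [ 0.996  0.094 -0.001]
 [-0.002  0.012 -1.   ]] (array([ -1. ,  -1.6, 127.8]), array([0.0116, 0.0023, 0.0017]))
top 0.52 2 [ 0.5324 -0.2171  0.1423]
top 0.54 1 [ 0.5417 -0.2229  0.1432]
top 0.56 8 [ 0.5771 -0.2104  0.1426]
top 0.58 40 [ 0.5914 -0.214   0.142 ]
scene 0.5 44 [ 0.5066 -0.2308  0.1411]
scene 0.52 48 [ 0.5308 -0.2245  0.1406]
scene 0.54 54 [ 0.5506 -0.2202  0.1408]
scene 0.56 52 [ 0.5696 -0.22    0.1412]
scene 0.58 42 [ 0.5884 -0.2172  0.1413]
```

View pics/s9.png

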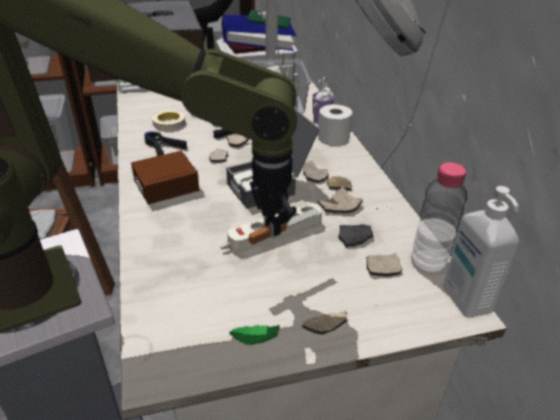

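Call:
{"api": "jog_arm", "payload": {"hand": [255,255,255,255,255,255,255], "offset": [[-1,-1,50],[-1,-1,100],[-1,-1,120],[-1,-1,124],[-1,-1,127],[-1,-1,128],[-1,-1,128]], "dr": [[0.006,0,0],[0.006,0,0],[0.006,0,0],[0.006,0,0],[0.006,0,0],[0.006,0,0],[0.006,0,0]]}}

```text
time: 14.6
position: [0.4813, -0.228, 0.0039]
orientation: [2.112, 2.318, 0.004]
contact_force: [0.2, 0.6, -0.8]
gripper_width: 0.173
```

Call:
{"api": "jog_arm", "payload": {"hand": [255,255,0,0,0,0,0,0,0], "offset": [[0,0,1],[0,0,1],[0,0,1],[0,0,1],[0,0,1],[0,0,1],[0,0,-30],[0,0,-90],[0,0,-150]], "dr": [[0,0,0],[0,0,0],[0,0,0],[0,0,0],[0,0,0],[0,0,0],[0,0,0],[0,0,0],[0,0,0]]}}

```text
time: 15.72
position: [0.4794, -0.2271, 0.1538]
orientation: [2.115, 2.32, 0.003]
contact_force: [1.1, -0.6, 0.8]
gripper_width: 0.997
```

Run:
```python
from h import *
P0,R0=avg(); print(P0,rel(P0,R0,[.45,-.385,.22],frame(0)))
```

```text
[ 0.47944295 -0.22713919  0.1538034 ] (array([-154.5,  -43.7,  -66.3]), array([0.0029, 0.0003, 0.0926]))
```

Call:
{"api": "jog_arm", "payload": {"hand": [0,0,0,0,0,0], "offset": [[-50,-15,-50],[-100,-35,-66],[-154,-44,-66],[-154,-44,-66],[-154,-44,-66],[-154,-44,-66]], "dr": [[0,0,0.09],[0,0,0.09],[0,0,0.09],[0,0,0.09],[0,0,0.09],[0,0,0.09]]}}

```text
time: 16.48
position: [0.4502, -0.3836, 0.2183]
orientation: [2.215, 2.224, 0.004]
contact_force: [0.0, -0.9, 0.5]
gripper_width: 0.998
```

Run:
```python
from h import *
from plant import imaging
P,R0=avg(); print(P,R0.round(3))
c=imaging.calibration("wrist"); im,d=imaging.camera("wrist"); cv2.imwrite("pics/w3.png",im[:,:,::-1]); np.savez("pics/w3.npz",im=im,d=d,**c)
c=imaging.calibration("top"); im,d=imaging.camera("top"); cv2.imwrite("pics/t3.png",im[:,:,::-1]); np.savez("pics/t3.npz",im=im,d=d,**c)
```

```text
[ 0.45023326 -0.3836053   0.21828165] [[-0.004  1.     0.003]
 [ 1.     0.004 -0.   ]
 [-0.     0.003 -1.   ]]
```

View pics/w3.png

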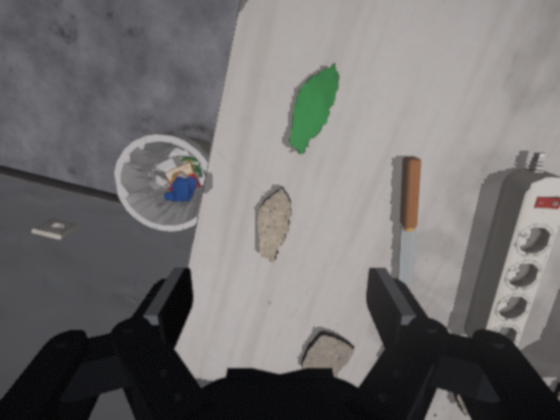

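View pics/t3.png

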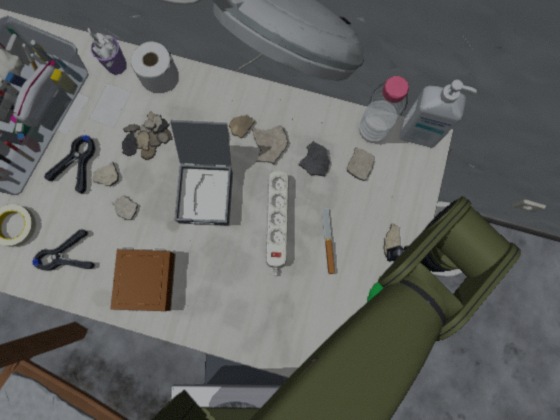

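Run:
```python
from h import *
z=np.load("pics/w3.npz"); im,d=z['im'],z['d']; c={k:z[k] for k in('K','rvec','tvec')}
P=deproj(c,d); X,Y,Z=P[...,0],P[...,1],P[...,2]
v,u=np.mgrid[:420,:560]
b=(d>0)&(u>240)&(u<305)&(v>175)&(v<270)&(Z>.0035)&(Z<.04)
k,l,s,cc=cv2.connectedComponentsWithStats(b.astype(np.uint8)); i=1+np.argmax(s[1:,4]); m=l==i
q=P[m]*1000; r=cv2.minAreaRect(q[:,:2].astype(np.float32)); print(s[i],r,q.mean(0))
# raster in world mm
np.save("pics/sherd.npy",q)
w=q[:,:2]-q[:,:2].mean(0); U=np.linalg.svd(w,full_matrices=False)[2]; print('pca',np.degrees(np.arctan2(U[0,1],U[0,0])))
for deg in (-6,-11):
    a=np.radians(deg); e=np.array([np.cos(a),np.sin(a)]); n=np.array([-e[1],e[0]])
    s_=w@e; t_=w@n
    print(deg,'len',s_.min(),s_.max(),'wid',t_.min(),t_.max())
    for x in range(-50,50,10):
        g=(s_>=x)&(s_<x+10)
        if g.any(): print(x,t_[g].min().round(1),t_[g].max().round(1),np.percentile(q[g,2],[5,50,95]).round(1))
cv2.imwrite("pics/w3c.png",cv2.resize(im[170:280,230:320,::-1],None,fx=5,fy=5,interpolation=3))
```

```text
[ 257  186   35   77 1772] ((510.37554931640625, -390.5903625488281), (40.8953742980957, 97.93429565429688), 80.64083099365234) [ 509.89581308 -389.71842055   11.05551518]
pca -9.685703246973004
-6 len -48.13397220486763 49.705549868884745 wid -20.94884662510379 20.405276713960983
-50 -2.4 11.8 [ 8.4 16.2 19.3]
-40 -12.3 16.8 [ 7.6 14.6 17. ]
-30 -17.3 18.1 [ 8.  11.9 13.7]
-20 -19.4 20.4 [ 8.4 10.1 11.8]
-10 -20.9 19.2 [ 7.8  9.1 10.4]
0 -20.3 19.5 [ 7.6  8.9 10.2]
10 -19.6 19.1 [ 8.1  9.6 11. ]
20 -16.2 15.4 [ 9.2 11.1 12.5]
30 -13.9 9.7 [10.6 13.1 15. ]
40 -13.0 7.9 [13.7 15.7 17.9]
-11 len -48.398163184930965 49.46004757202615 wid -21.340923096245422 19.913262714612074
-50 -5.9 9.7 [ 8.4 16.3 19.2]
-40 -13.7 14.3 [ 7.6 14.5 16.9]
-30 -17.3 16.7 [ 8.1 11.9 13.6]
-20 -20.7 19.3 [ 8.4 10.1 11.7]
-10 -21.3 19.5 [ 7.6  9.  10.4]
0 -20.0 19.9 [ 7.7  9.  10.3]
10 -18.4 19.1 [ 8.1  9.6 10.9]
20 -14.5 17.2 [ 9.  11.1 12.5]
30 -11.5 13.2 [10.7 13.1 15.1]
40 -9.3 11.9 [13.6 15.7 17.9]
```

View pics/w3c.png

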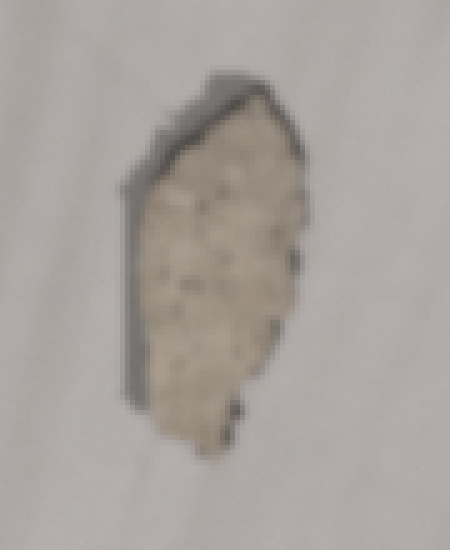

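Call:
{"api": "jog_arm", "payload": {"hand": [0,0,0,0,0,0,0,0,0,0], "offset": [[474,108,0],[474,108,0],[474,108,0],[474,108,0],[474,108,0],[474,108,0],[474,108,0],[474,108,0],[474,108,0],[474,108,0]], "dr": [[0,0,0],[0,0,0],[0,0,0],[0,0,0],[0,0,0],[0,0,0],[0,0,0],[0,0,0],[0,0,0],[0,0,0]]}}

```text
time: 17.82
position: [0.5565, 0.0899, 0.2187]
orientation: [2.214, 2.223, 0.003]
contact_force: [-0.6, -0.3, 0.1]
gripper_width: 1.006
```

Run:
```python
from h import *
from plant import imaging
P,R0=avg(); print(P,R0.round(3))
c=imaging.calibration("wrist"); im,d=imaging.camera("wrist"); cv2.imwrite("pics/w4.png",im[:,:,::-1]); np.savez("pics/w4.npz",im=im,d=d,**c)
P2,_=avg(); print(P2)
```

```text
[0.55649446 0.08987058 0.21868879] [[-0.004  1.     0.004]
 [ 1.     0.004 -0.001]
 [-0.001  0.004 -1.   ]]
[0.5565519  0.08919503 0.21873471]
```

View pics/w4.png

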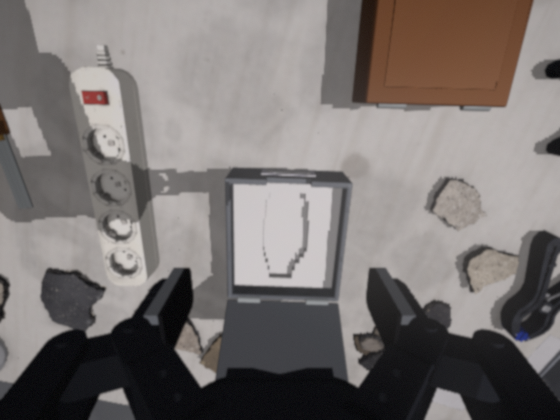

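Run:
```python
from h import *
z=np.load("pics/w4.npz"); im,d=z['im'],z['d']; c={k:z[k] for k in('K','rvec','tvec')}
P=deproj(c,d); X,Y,Z=P[...,0],P[...,1],P[...,2]
v,u=np.mgrid[:420,:560]
ins=(d>0)&(u>240)&(u<336)&(v>186)&(v<286)
print('foam z',np.percentile(Z[ins],[2,10,25,50,75,90]))
foamz=np.median(Z[ins&(Z>.03)])
b=ins&(Z<foamz-.005)
k,l,s,cc=cv2.connectedComponentsWithStats(b.astype(np.uint8)); i=1+np.argmax(s[1:,4]); m=l==i
q=P[m]*1000; print(s[i],foamz,cv2.minAreaRect(q[:,:2].astype(np.float32)),q.mean(0)); np.save("pics/nest.npy",q)
w=q[:,:2]-q[:,:2].mean(0); U=np.linalg.svd(w,full_matrices=False)[2]; print('pca',np.degrees(np.arctan2(U[0,1],U[0,0])))
# foam extents
f=ins&(Z>.025)&(Z<.042)
f=(d>0)&(Z>.02)&(Z<.04)&(X>.54)&(X<.71)&(Y>.02)&(Y<.17); k,l,s,cc=cv2.connectedComponentsWithStats(f.astype(np.uint8)); i=1+np.argmax(s[1:,4])
print('foam',s[i],cv2.minAreaRect((P[l==i][:,:2]*1000).astype(np.float32)))
r=(d>0)&(Z>.048)&(Z<.062)&(X>.53)&(X<.71)&(Y>.0)&(Y<.18); k,l,s,cc=cv2.connectedComponentsWithStats(r.astype(np.uint8)); i=1+np.argmax(s[1:,4])
print('rim',s[i],cv2.minAreaRect((P[l==i][:,:2]*1000).astype(np.float32)), np.median(Z[l==i]))
cv2.imwrite("pics/w4c.png",cv2.resize(im[160:300,215:360,::-1],None,fx=4.2,fy=4.2,interpolation=3))
```

```text
foam z [0.02352395 0.02427652 0.025127   0.03411842 0.03483296 0.03536155]
[ 264  193   45   84 3160] 0.03462648769124001 ((626.4098510742188, 97.87728881835938), (51.99059295654297, 106.81397247314453), 88.25932312011719) [622.03644544  97.2526344   24.71281632]
pca -4.416797281195187
foam [  233   183   111   108 10832] ((625.6864013671875, 97.81095886230469), (120.7553939819336, 133.32350158691406), 88.10094451904297)
rim [ 225  177  128  133 3393] ((626.0472412109375, 97.70158386230469), (132.4127960205078, 151.390380859375), 88.1473617553711) 0.05438505972017249
```

View pics/w4c.png

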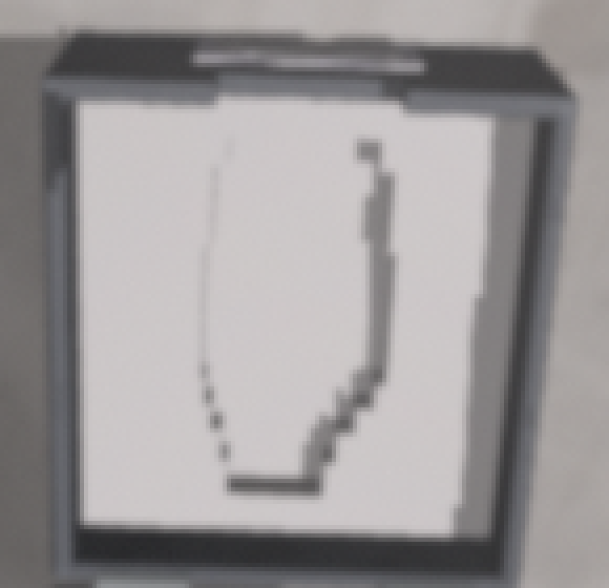

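```bash
cat > reg.py <<'E'
from h import *
from scipy.optimize import minimize
z=np.load("pics/w4.npz"); im,d=z['im'],z['d']; c={k:z[k] for k in('K','rvec','tvec')}
P=deproj(c,d); X,Y,Z=P[...,0],P[...,1],P[...,2]
v,u=np.mgrid[:420,:560]
ins=(d>0)&(u>240)&(u<336)&(v>186)&(v<286)
b=(ins&(Z<.0346-.002)).astype(np.uint8)
k,l,s,cc=cv2.connectedComponentsWithStats(b); m=l==1+np.argmax(s[1:,4])
K,Rm,t=cam(c); C=-Rm.T@t; q=P[m]; f=(.0346-C[2])/(q[:,2]-C[2]); q2=C+f[:,None]*(q-C)
N=np.vstack([q[:,:2],q2[:,:2]])*1000; S=np.load("pics/sherd.npy")[:,:2]
G=4 # px per mm
def ras(pts,cen,grow):
    a=np.zeros((800,800),np.uint8); ij=np.round((pts-cen)*G+400).astype(int)
    a[ij[:,1],ij[:,0]]=255
    a=cv2.morphologyEx(a,cv2.MORPH_CLOSE,cv2.getStructuringElement(2,(17,17)))
    if grow: a=cv2.dilate(a,cv2.getStructuringElement(2,(2*grow+1,)*2))
    return a
nc=N.mean(0); sc=S.mean(0)
nm=ras(N,nc,0); sm=ras(S,sc,int(4*G))
print('nest rect',cv2.minAreaRect(N.astype(np.float32)),'nc',nc,'sc',sc)
def M(p):
    a=np.radians(p[0]); A=np.array([[np.cos(a),-np.sin(a)],[np.sin(a),np.cos(a)]])
    return np.hstack([A,(np.array([400,400])+np.array(p[1:])*G-A@[400,400])[:,None]])
def cost(p):
    w=cv2.warpAffine(sm,M(p),(800,800)).astype(float)/255; n=nm/255.
    return np.abs(w-n).sum()/n.sum()
best=min((minimize(cost,[a,0,0],method='Nelder-Mead',options=dict(initial_simplex=[[a,0,0],[a+3,0,0],[a,3,0],[a,0,3]])) for a in (0,8,180,188)),key=lambda r:r.fun)
print(best.x,best.fun)
p=best.x
w=cv2.warpAffine(sm,M(p),(800,800)); cv2.imwrite("pics/reg.png",cv2.flip(np.dstack([w,nm*0,nm]),0)[100:700,100:700])
print('sherd point sc maps to',nc+p[1:],'rot',p[0])
E
python3 reg.py
```

```text
nest rect ((624.5812377929688, 97.85966491699219), (52.17559814453125, 110.32838439941406), 87.68695831298828) nc [620.47850773  97.29804899] sc [ 509.89581308 -389.71842055]
[183.22750255   3.63923108   0.24144285] 0.22790982219626976
sherd point sc maps to [624.1177388   97.53949184] rot 183.22750255482285
```

View pics/reg.png

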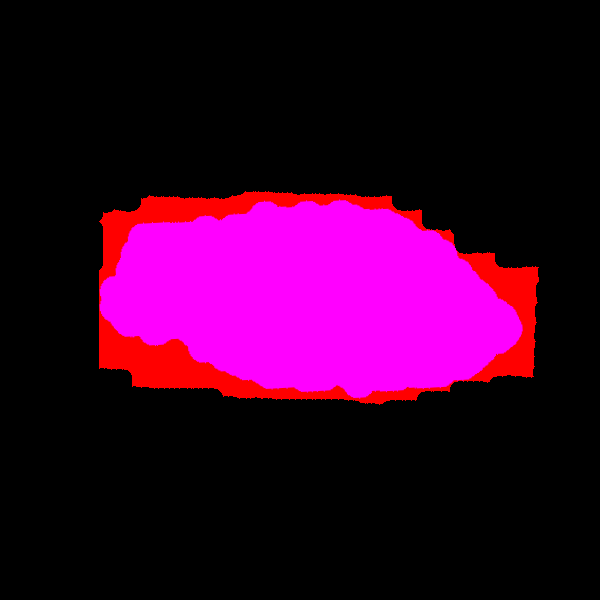

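```bash
cat > reg2.py <<'E'
import io,contextlib
with contextlib.redirect_stdout(io.StringIO()):
    from reg import *
yaw=np.radians(-1.85); e=np.array([np.cos(yaw),np.sin(yaw)]); n=np.array([-e[1],e[0]])
bc=np.array([625.,97.8])
# nest: far-ward edges profile by s
s_=(N-bc)@e; t_=(N-bc)@n
prof=[]
for x in np.arange(-57,58,1.):
    g=(s_>=x-.7)&(s_<x+.7)
    prof.append((x,t_[g].min(),t_[g].max()) if g.sum()>5 else (x,np.nan,np.nan))
prof=np.array(prof)
print(np.array2string(prof[::3].round(1),suppress_small=True))
# simulate: sherd rotated, staircase 10..14 slices max + margin
sh=cv2.convexHull(S.astype(np.float32))[:,0]
def sim(rot,dx,dy,nsl,mar,flip):
    a=np.radians(rot+(180 if flip else 0)); A=np.array([[np.cos(a),-np.sin(a)],[np.sin(a),np.cos(a)]])
    q=(S-sc)@A.T; lo,hi=q[:,0].min()-mar,q[:,0].max()+mar
    ed=np.linspace(lo,hi,nsl+1); out=[]
    for i in range(nsl):
        g=(q[:,0]>=ed[i]-mar*0)&(q[:,0]<ed[i+1]+mar*0)
        if not g.any(): g=(q[:,0]<=ed[i+1]+2)&(q[:,0]>=ed[i]-2)
        if not g.any(): return None
        out.append((ed[i]+dx,ed[i+1]+dx,q[g,1].min()-mar+dy,q[g,1].max()+mar+dy))
    return out
def score(o):
    xs=prof[:,0]; lo=np.full(len(xs),0.); hi=np.full(len(xs),0.)
    for a,b_,l_,h_ in o:
        g=(xs>=a)&(xs<b_); lo[g]=l_; hi[g]=h_
    pl,ph=np.nan_to_num(prof[:,1]),np.nan_to_num(prof[:,2])
    return (np.abs(lo-pl)+np.abs(hi-ph)).mean()
for flip in (0,1):
    res=[]
    for rot in np.arange(-2,18,1.):
      for nsl in (9,10,11,12,13,14):
        for mar in (4,5):
          for dx in np.arange(-4,5,1.):
            for dy in (-3,-2,-1,0,1,2,3):
                o=sim(rot,dx,dy,nsl,mar,flip)
                if o: res.append((score(o),rot,nsl,mar,dx,dy))
    res.sort(); print(flip,[tuple(np.round(r,2)) for r in res[:4]])
E
python3 reg2.py
```

```text
[[-57.    nan   nan]
 [-54.  -19.4  19.4]
 [-51.  -19.6  20.1]
 [-48.  -19.6  20.1]
 [-45.  -23.7  23.4]
 [-42.  -24.   24. ]
 [-39.  -23.9  24. ]
 [-36.  -23.9  24.2]
 [-33.  -23.4  23.9]
 [-30.  -23.7  24. ]
 [-27.  -23.7  24.1]
 [-24.  -23.6  24. ]
 [-21.  -25.4  25. ]
 [-18.  -25.4  25.1]
 [-15.  -25.3  25.4]
 [-12.  -25.7  25.9]
 [ -9.  -25.7  26. ]
 [ -6.  -25.6  25.6]
 [ -3.  -25.6  25. ]
 [  0.  -25.5  25.9]
 [  3.  -25.4  25.4]
 [  6.  -25.4  25.9]
 [  9.  -25.4  26. ]
 [ 12.  -26.   25.6]
 [ 15.  -25.9  25.8]
 [ 18.  -25.1  25.3]
 [ 21.  -24.7  22.6]
 [ 24.  -25.   22.8]
 [ 27.  -22.5  17.9]
 [ 30.  -22.5  17.8]
 [ 33.  -22.5  17.8]
 [ 36.  -19.5  12.3]
 [ 39.  -19.8  12.4]
 [ 42.  -18.5  12.6]
 [ 45.  -18.1   9. ]
 [ 48.  -18.1   9.1]
 [ 51.  -18.    9.3]
 [ 54.  -18.2   9.4]
 [ 57.    nan   nan]]
0 [(np.float64(5.54), np.float64(5.0), np.float64(9.0), np.float64(5.0), np.float64(-2.0), np.float64(0.0)), (np.float64(5.59), np.float64(1.0), np.float64(9.0), np.float64(5.0), np.float64(-3.0), np.float64(0.0)), (np.float64(5.63), np.float64(1.0), np.float64(9.0), np.float64(5.0), np.float64(-2.0), np.float64(0.0)), (np.float64(5.69), np.float64(1.0), np.float64(9.0), np.float64(5.0), np.float64(-1.0), np.float64(0.0))]
1 [(np.float64(5.89), np.float64(5.0), np.float64(9.0), np.float64(5.0), np.float64(-1.0), np.float64(0.0)), (np.float64(6.0), np.float64(7.0), np.float64(9.0), np.float64(5.0), np.float64(-1.0), np.float64(-1.0)), (np.float64(6.0), np.float64(8.0), np.float64(9.0), np.float64(5.0), np.float64(-1.0), np.float64(-1.0)), (np.float64(6.02), np.float64(11.0), np.float64(10.0), np.float64(5.0), np.float64(-1.0), np.float64(-1.0))]
```

```bash
cat > reg3.py <<'E'
import io,contextlib
with contextlib.redirect_stdout(io.StringIO()):
    from reg import *
bc=np.array([625.,97.8])
nm=ras(N,bc,0)
dist=cv2.distanceTransform(nm,cv2.DIST_L2,5)/G   # inside distance mm
dout=cv2.distanceTransform(255-nm,cv2.DIST_L2,5)/G
sd=np.where(nm>0,dist,-dout)
hull=S
def pts(p):
    a=np.radians(p[0]); A=np.array([[np.cos(a),-np.sin(a)],[np.sin(a),np.cos(a)]])
    return (S-sc)@A.T+p[1:]
from scipy.ndimage import map_coordinates
def margin(p):
    q=pts(p)*G+400; return map_coordinates(sd,[q[:,1],q[:,0]],order=1)
for base in (0,180):
    rs=[]
    for a in range(-6,20,2):
        f=lambda p:(np.clip(4-margin(p),0,None)**2).mean()
        r=minimize(f,[base+a,0,0],method='Nelder-Mead',options=dict(initial_simplex=[[base+a,0,0],[base+a+2,0,0],[base+a,2,0],[base+a,0,2]]))
        mg=margin(r.x); rs.append((r.fun,r.x.round(2).tolist(),mg.min().round(2)))
    rs.sort(key=lambda t:t[0]); print(base,rs[:3])
E
python3 reg3.py
```

```text
0 [(np.float64(0.0), [-0.25, -0.84, 0.37], np.float32(4.04)), (np.float64(0.0), [0.16, -1.72, 0.17], np.float32(4.12)), (np.float64(0.0), [0.13, -0.81, 0.12], np.float32(4.06))]
180 [(np.float64(0.0), [181.9, -1.1, 0.37], np.float32(4.04)), (np.float64(0.0), [182.14, -1.06, 0.15], np.float32(4.02)), (np.float64(0.0), [181.42, -1.11, 0.62], np.float32(4.0))]
```

```bash
cat >> reg3.py <<'E'
print('maxmin')
for base in (0,180):
    for a in range(-4,17,2):
        r=max((minimize(lambda p:-margin([base+a,p[0],p[1]]).min(),[x0,y0],method='Nelder-Mead',options=dict(initial_simplex=[[x0,y0],[x0+2,y0],[x0,y0+2]])) for x0 in(-2,1) for y0 in (-1,1)),key=lambda r:-r.fun)
        print(base+a,round(-r.fun,2),r.x.round(2),end=' | ')
    print()
# fine sherd profile
a=np.radians(-7); e=np.array([np.cos(a),np.sin(a)]); n=np.array([-e[1],e[0]]); w=S-sc; s_=w@e;t_=w@n
for x in np.arange(-49,50,4.): 
    g=abs(s_-x)<1.; print((x,t_[g].min().round(1),t_[g].max().round(1)),end=' ')
E
python3 reg3.py
```

```text
0 [(np.float64(0.0), [-0.25, -0.84, 0.37], np.float32(4.04)), (np.float64(0.0), [0.16, -1.72, 0.17], np.float32(4.12)), (np.float64(0.0), [0.13, -0.81, 0.12], np.float32(4.06))]
180 [(np.float64(0.0), [181.9, -1.1, 0.37], np.float32(4.04)), (np.float64(0.0), [182.14, -1.06, 0.15], np.float32(4.02)), (np.float64(0.0), [181.42, -1.11, 0.62], np.float32(4.0))]
maxmin
-4 2.02 [-3.02  1.02] | -2 3.21 [-0.88  0.76] | 0 4.35 [-2.31  0.5 ] | 2 4.16 [-2.26 -0.85] | 4 3.54 [-3.32 -1.22] | 6 2.95 [-3.91 -1.64] | 8 2.27 [-4.44 -2.12] | 10 1.69 [-4.93 -2.53] | 12 1.25 [-5.18 -2.85] | 14 0.35 [-5.97 -3.45] | 16 -0.71 [-5.43 -4.04] | 
176 2.66 [-1.7   2.01] | 178 3.32 [-1.33  1.78] | 180 3.89 [-1.19  1.28] | 182 4.06 [-1.07  0.28] | 184 4.25 [-0.95 -0.76] | 186 4.31 [-0.99 -1.47] | 188 4.05 [-1.29 -1.95] | 190 3.71 [-1.75 -2.02] | 192 3.44 [-2.19 -2.  ] | 194 2.62 [-1.79 -1.88] | 196 1.87 [-0.75 -2.51] | 
(np.float64(-49.0), np.float64(4.3), np.float64(4.3)) (np.float64(-45.0), np.float64(1.1), np.float64(7.1)) (np.float64(-41.0), np.float64(-3.1), np.float64(11.1)) (np.float64(-37.0), np.float64(-
[... 497 characters left out ...]
p.float64(-19.4), np.float64(19.3)) (np.float64(3.0), np.float64(-20.3), np.float64(18.5)) (np.float64(7.0), np.float64(-18.6), np.float64(18.8)) (np.float64(11.0), np.float64(-18.2), np.float64(18.3)) (np.float64(15.0), np.float64(-17.8), np.float64(17.6)) (np.float64(19.0), np.float64(-14.9), np.float64(16.7)) (np.float64(23.0), np.float64(-14.4), np.float64(14.7)) (np.float64(27.0), np.float64(-13.9), np.float64(14.0)) (np.float64(31.0), np.float64(-13.4), np.float64(9.3)) (np.float64(35.0), np.float64(-13.0), np.float64(7.3)) (np.float64(39.0), np.float64(-12.5), np.float64(10.4)) (np.float64(43.0), np.float64(-11.9), np.float64(7.0)) (np.float64(47.0), np.float64(-4.0), np.float64(7.5))
```

```bash
cat > p.py <<'E'
import io,contextlib
with contextlib.redirect_stdout(io.StringIO()):
    from reg import *
yaw=np.radians(-1.85); e=np.array([np.cos(yaw),np.sin(yaw)]); n=np.array([-e[1],e[0]])
bc=np.array([625.,97.8])
s_=(N-bc)@e; t_=(N-bc)@n
for x in np.arange(-57,58,1.):
    g=(s_>=x-.5)&(s_<x+.5)
    if g.sum()>3: print((x,t_[g].min().round(1),t_[g].max().round(1)),end=' ')
print()
a=np.radians(-2); 
for deg in (-2,-4,-7,-10):
    a=np.radians(deg); e=np.array([np.cos(a),np.sin(a)]); n=np.array([-e[1],e[0]]); w=S-sc; s2=w@e;t2=w@n
    print(deg,'bbox',s2.min().round(1),s2.max().round(1),t2.min().round(1),t2.max().round(1),'L',np.ptp(s2).round(1),'W',np.ptp(t2).round(1))
E
python3 p.py
```

```text
(np.float64(-55.0), np.float64(-9.5), np.float64(17.3)) (np.float64(-54.0), np.float64(-19.4), np.float64(19.4)) (np.float64(-53.0), np.float64(-19.4), np.float64(19.5)) (np.float64(-52.0), np.float64(-19.4), np.float64(20.3)) (np.float64(-51.0), np.float64(-19.6), np.float64(20.1)) (np.float64(-50.0), np.float64(-19.6), np.float64(20.2)) (np.float64(-49.0), np.float64(-18.4), np.float64(20.0)) (np.float64(-48.0), np.float64(-19.6), np.float64(20.1)) (np.float64(-47.0), np.float64(-19.6), np.float64(19.8)) (np.float64(-46.0), np.float64(-23.7), np.float64(20.1)) (np.float64(-45.0), np.float64(-23.7), np.float64(23.4)) (np.float64(-44.0), np.float64(-23.9), np.float64(23.4)) (np.float64(-43.0), np.float64(-23.6), np.float64(24.0)) (np.float64(-42.0), np.float64(-24.0), np.float64(24.0)) (np.float64(-41.0), np.float64(-23.6), np.float64(24.0)) (np.float64(-40.0), np.float64(-23.9), np.float64(24.1)) (np.float64(-39.0), np.float64(-23.9), np.float64(24.0)) (np.float64(-38.0), np.float64(-23.9), np.float64(24.1)) (np.float64(-37.0), np.float64(-21.6), np.float64(24.1)) (np.float64(-36.0)
[... 4616 characters left out ...]
t64(-18.1), np.float64(7.8)) (np.float64(47.0), np.float64(-18.2), np.float64(9.1)) (np.float64(48.0), np.float64(-18.1), np.float64(9.1)) (np.float64(49.0), np.float64(-18.0), np.float64(9.2)) (np.float64(50.0), np.float64(-18.2), np.float64(8.0)) (np.float64(51.0), np.float64(-17.1), np.float64(8.9)) (np.float64(52.0), np.float64(-18.0), np.float64(9.3)) (np.float64(53.0), np.float64(-18.2), np.float64(9.4)) (np.float64(54.0), np.float64(-18.2), np.float64(9.4)) (np.float64(55.0), np.float64(-9.3), np.float64(9.3)) 
-2 bbox -47.7 49.9 -20.5 21.2 L 97.5 W 41.7
-4 bbox -47.9 49.8 -20.7 20.8 L 97.7 W 41.6
-7 bbox -48.2 49.7 -21.0 20.2 L 97.9 W 41.2
-10 bbox -48.4 49.5 -21.3 19.8 L 97.9 W 41.0
```

Run:
```python
from h import *
P0,R0=avg(); print(P0,rel(P0,R0,[.43,-.388,.12],frame(-.12)))
```

```text
[0.5565519  0.08919503 0.21873471] (array([-476.7, -128.2,   98.8]), array([0.0039, 0.001 , 0.1227]))
```

Call:
{"api": "jog_arm", "payload": {"hand": [0,0,0,0,0,0,0,0,0,0], "offset": [[-476,-128,0],[-476,-128,0],[-476,-128,0],[-476,-128,0],[-476,-128,0],[-476,-128,0],[-476,-128,30],[-476,-128,99],[-476,-128,99],[-476,-128,99]], "dr": [[0,0,0.12],[0,0,0.12],[0,0,0.12],[0,0,0.12],[0,0,0.12],[0,0,0.12],[0,0,0.12],[0,0,0.12],[0,0,0.12],[0,0,0.12]]}}

```text
time: 19.12
position: [0.4272, -0.3871, 0.1162]
orientation: [-2.35, -2.08, -0.003]
contact_force: [1.2, 1.3, -0.3]
gripper_width: 0.999
```

Run:
```python
from h import *
from plant import imaging,ctrl
P,R0=avg(); print(P,R0.round(3),abs(ctrl.get_obs()['joint_vel']).max())
c=imaging.calibration("wrist"); im,d=imaging.camera("wrist"); cv2.imwrite("pics/w5.png",im[:,:,::-1]); np.savez("pics/w5.npz",im=im,d=d,**c)
```

```text
[ 0.42720722 -0.38713541  0.11620474] [[ 0.122  0.993 -0.001]
 [ 0.993 -0.122  0.004]
 [ 0.004 -0.001 -1.   ]] 0.05086203815190063
```

View pics/w5.png

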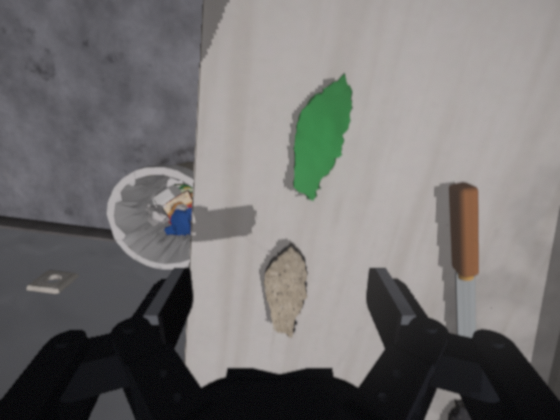

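```bash
cat > sh5.py <<'E'
from h import *
z=np.load("pics/w5.npz"); im,d=z['im'],z['d']; c={k:z[k] for k in('K','rvec','tvec')}
P=deproj(c,d); X,Y,Z=P[...,0],P[...,1],P[...,2]
v,u=np.mgrid[:420,:560]
def ext(win,name):
    b=(d>0)&(u>win[0])&(u<win[1])&(v>win[2])&(v<win[3])&(Z>.004)&(Z<.04)
    k,l,s,cc=cv2.connectedComponentsWithStats(b.astype(np.uint8)); m=l==1+np.argmax(s[1:,4]); q=P[m]*1000
    r=cv2.minAreaRect(q[:,:2].astype(np.float32)); print(name,m.sum(),r)
    return q
S=ext((250,320,230,345),'brown'); Gn=ext((280,365,60,210),'green'); np.save('pics/sherd5.npy',S)
K,Rm,t=cam(c); print('cam',-Rm.T@t)
def prof(S,deg):
    c0=np.array(cv2.minAreaRect(S[:,:2].astype(np.float32))[0]); a=np.radians(deg); e=np.array([np.cos(a),np.sin(a)]); n=np.array([-e[1],e[0]]); w=S[:,:2]-c0; s=w@e; tt=w@n
    print(deg,'L',s.min().round(1),s.max().round(1),'W',tt.min().round(1),tt.max().round(1))
    for x in np.arange(-50,51,3.):
        g=abs(s-x)<1.5
        if g.any(): print((x,tt[g].min().round(1),tt[g].max().round(1),S[g,2].max().round(0)),end=' ')
    print()
prof(S,-7); prof(S,-9.5)
cv2.imwrite("pics/w5c.png",cv2.resize(im[225:350,235:335,::-1],None,fx=4.5,fy=4.5,interpolation=3))
E
python3 sh5.py | sed 's/np.float64(\([^)]*\))/\1/g;s/np.float32(\([^)]*\))/\1/g'
```

```text
brown 2871 ((510.3498840332031, -390.34820556640625), (40.3172721862793, 97.58314514160156), 84.78108978271484)
green 4628 ((376.093994140625, -347.41168212890625), (40.97592544555664, 98.71842956542969), 72.00703430175781)
cam [ 0.34300791 -0.37698047  0.25837165]
-7 L -48.9 48.7 W -20.3 20.4
(-50.0, 4.1, 4.5, 20.0) (-47.0, 1.6, 7.1, 20.0) (-44.0, -1.8, 10.5, 19.0) (-41.0, -3.6, 13.4, 19.0) (-38.0, -6.2, 14.4, 17.0) (-35.0, -8.9, 14.5, 16.0) (-32.0, -12.6, 17.6, 15.0) (-29.0, -14.5, 17.7, 15.0) (-26.0, -15.5, 17.4, 13.0) (-23.0, -16.3, 17.5, 13.0) (-20.0, -17.3, 19.6, 12.0) (-17.0, -19.2, 18.7, 12.0) (-14.0, -19.3, 18.7, 11.0) (-11.0, -19.3, 18.8, 11.0) (-8.0, -20.3, 18.0, 11.0) (-5.0, -20.3, 18.5, 11.0) (-2.0, -19.5, 19.7, 11.0) (1.0, -19.5, 19.7, 11.0) (4.0, -19.5, 19.3, 11.0) (7.0, -18.7, 20.4, 11.0) (10.0, -18.7, 19.6, 11.0) (13.0, -18.8, 16.8, 11.0) (16.0, -16.9, 17.0, 12.0) (19.0, -15.9, 17.0, 12.0) (22.0, -15.0, 15.1, 13.0) (25.0, -14.0, 14.0, 13.0) (28.0, -14.0, 12.1, 14.0) (31.0, -14.0, 9.1, 14.0) (34.0, -13.1, 8.3, 15.0) (37.0, -12.1, 9.5, 15.0) (40.0, -12.1, 11.6, 17.0) (
[... 283 characters left out ...]
(-29.0, -15.8, 16.4, 14.0) (-26.0, -16.6, 16.3, 13.0) (-23.0, -16.6, 17.2, 13.0) (-20.0, -18.1, 18.8, 12.0) (-17.0, -19.9, 18.0, 12.0) (-14.0, -19.8, 18.2, 11.0) (-11.0, -19.8, 18.3, 11.0) (-8.0, -20.6, 16.6, 11.0) (-5.0, -20.5, 18.4, 11.0) (-2.0, -19.5, 19.7, 11.0) (1.0, -19.5, 19.8, 11.0) (4.0, -19.4, 19.5, 10.0) (7.0, -18.4, 20.7, 11.0) (10.0, -18.3, 20.0, 11.0) (13.0, -18.3, 17.4, 11.0) (16.0, -16.2, 17.7, 12.0) (19.0, -15.1, 17.8, 12.0) (22.0, -14.1, 16.1, 13.0) (25.0, -12.9, 15.1, 13.0) (28.0, -12.8, 13.3, 14.0) (31.0, -12.7, 10.4, 14.0) (34.0, -11.6, 9.8, 15.0) (37.0, -10.5, 13.1, 15.0) (40.0, -10.4, 13.4, 16.0) (43.0, -10.3, 11.4, 17.0) (46.0, -6.3, 11.4, 19.0) (49.0, 3.6, 7.4, 19.0)
```

View pics/w5c.png

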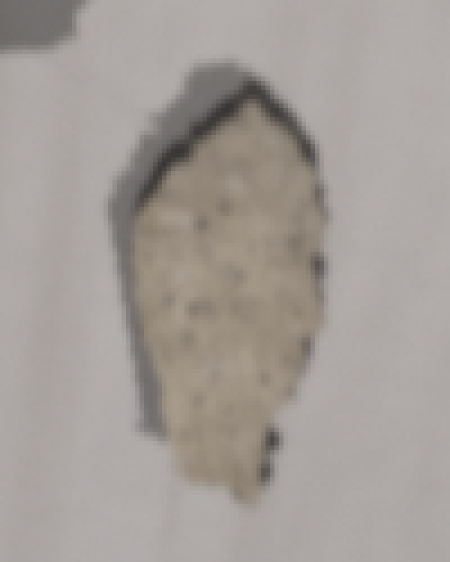

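```bash
cat > reg4.py <<'E'
import io,contextlib
with contextlib.redirect_stdout(io.StringIO()):
    from reg import *
from scipy.ndimage import map_coordinates
S=np.load('pics/sherd5.npy')[:,:2]
bc=np.array([625.2,97.8]); yaw=np.radians(-1.85)
nm=ras(N,bc,0); sd=np.where(nm>0,cv2.distanceTransform(nm,2,5),-cv2.distanceTransform(255-nm,2,5))/G
def rotm(a): return np.array([[np.cos(a),-np.sin(a)],[np.sin(a),np.cos(a)]])
def bbc(S,syaw): # bbox centre in frame yaw
    q=S@rotm(syaw); c=(q.min(0)+q.max(0))/2; return rotm(syaw)@c, np.ptp(q,axis=0)
def margin(S,syaw,flip,dx=0,dy=0):
    c,_=bbc(S,syaw); q=(S-c)@rotm(syaw)*(-1 if flip else 1)+[dx,dy]; w=q@rotm(yaw).T
    w=w*G+400; return map_coordinates(sd,[w[:,1],w[:,0]],order=1),q
cv=S
for flip in (0,1):
    print('flip',flip)
    for deg in np.arange(-14,1,1.):
        m,q=margin(S,np.radians(deg),flip)
        best=max(((margin(S,np.radians(deg),flip,dx,dy)[0].min(),dx,dy) for dx in np.arange(-3,3.1,.5) for dy in np.arange(-3,3.1,.5)))
        print(deg,bbc(S,np.radians(deg))[1].round(1),'centred min',m.min().round(2),'at',q[m.argmin()].round(),'best',np.round(best,2))
E
python3 reg4.py
```

```text
flip 0
-14.0 [97.1 42.4] centred min -4.12 at [39. 16.] best [-1.18 -1.   -3.  ]
-13.0 [97.2 42.2] centred min -3.46 at [39. 16.] best [-0.5 -1.5 -3. ]
-12.0 [97.4 42. ] centred min -2.81 at [39. 15.] best [ 0.29 -3.   -3.  ]
-11.0 [97.5 41.7] centred min -2.34 at [46. 12.] best [ 0.87 -2.5  -3.  ]
-10.0 [97.6 41.5] centred min -2.26 at [46. 12.] best [ 1.54 -3.   -3.  ]
-9.0 [97.6 41.3] centred min -2.04 at [46. 11.] best [ 2.21 -3.   -3.  ]
-8.0 [97.7 41. ] centred min -1.26 at [46. 10.] best [ 2.36 -3.   -2.5 ]
-7.0 [97.7 40.7] centred min -0.6 at [46.  9.] best [ 2.86 -3.   -2.5 ]
-6.0 [97.6 40.5] centred min 0.35 at [46.  9.] best [ 3.08 -3.   -2.  ]
-5.0 [97.6 40.4] centred min 1.17 at [46.  8.] best [ 3.58 -2.5  -2.  ]
-4.0 [97.5 40.6] centred min 2.18 at [46.  7.] best [ 3.61 -1.5  -1.5 ]
-3.0 [97.4 40.8] centred min 3.18 at [46.  6.] best [ 3.66 -2.   -0.5 ]
-2.0 [97.2 41. ] centred min 3.2 at [ 41. -16.] best [ 3.75 -2.    0.5 ]
-1.0 [97.  41.5] centred min 2.42 at [ 41. -17.] best [ 3.03 -2.    0.5 ]
0.0 [96.8 41.9] centred min 1.71 at [ 41. -18.] best [ 2.56 -2.    1.  ]

[... 390 characters left out ...]
entred min 1.85 at [25. 16.] best [ 3.7 -2.5 -1.5]
-8.0 [97.7 41. ] centred min 1.98 at [32. 12.] best [ 3.86 -2.   -1.  ]
-7.0 [97.7 40.7] centred min 2.06 at [32. 12.] best [ 4.04 -2.   -1.  ]
-6.0 [97.6 40.5] centred min 2.31 at [33. 11.] best [ 3.94 -2.   -0.5 ]
-5.0 [97.6 40.4] centred min 2.52 at [33. 11.] best [ 3.94 -2.5   0.  ]
-4.0 [97.5 40.6] centred min 2.67 at [33. 10.] best [ 3.7 -2.5  0. ]
-3.0 [97.4 40.8] centred min 2.84 at [33. 10.] best [ 3.77 -2.5   0.5 ]
-2.0 [97.2 41. ] centred min 2.87 at [ 32. -19.] best [ 3.62 -3.    1.  ]
-1.0 [97.  41.5] centred min 2.27 at [ 37. -18.] best [ 3.41 -2.5   1.  ]
0.0 [96.8 41.9] centred min 1.67 at [ 37. -18.] best [ 3.26 -2.    1.5 ]
```

```bash
cat > reg5.py <<'E'
import io,contextlib
with contextlib.redirect_stdout(io.StringIO()):
    from reg4 import *
cont=max(cv2.findContours(nm,cv2.RETR_EXTERNAL,cv2.CHAIN_APPROX_NONE)[0],key=len)[:,0]
tiles=[]
for flip in (0,1):
    out=[]
    for deg in np.arange(-12,2,1.):
        for dx in np.arange(-3,2.1,.5):
            for dy in np.arange(-2,2.1,.5):
                c,_=bbc(S,np.radians(deg)); q=(S-c)@rotm(np.radians(deg))*(-1 if flip else 1)+[dx,dy]; w=q@rotm(yaw).T
                sm=ras(w,np.zeros(2),0); do=cv2.distanceTransform(255-sm,2,5)/G-cv2.distanceTransform(sm,2,5)/G
                g=do[cont[:,1],cont[:,0]]
                out.append((np.abs(g-4.8).mean(),np.sqrt(((g-4.8)**2).mean()),((g>3)&(g<6.5)).mean(),g.min(),deg,dx,dy))
    out.sort(); print(flip,np.round(out[:3],2)); o=max(out,key=lambda t:t[2]); print('frac best',np.round(o,2))
    o=max(out,key=lambda t:t[2]); deg,dx,dy=o[4:]
    c,_=bbc(S,np.radians(deg)); q=(S-c)@rotm(np.radians(deg))*(-1 if flip else 1)+[dx,dy]; w=q@rotm(yaw).T
    sm=ras(w,np.zeros(2),0); tiles.append(cv2.flip(np.dstack([sm,nm*0,nm]),0)[260:540,150:650])
cv2.imwrite("pics/reg5.png",np.vstack(tiles))
E
python3 reg5.py
```

```text
0 [[ 3.48  4.67  0.34  2.9  -4.   -2.5  -0.5 ]
 [ 3.49  4.81  0.34  3.5  -3.   -1.5  -0.5 ]
 [ 3.49  4.72  0.34  2.7  -4.   -2.   -0.5 ]]
frac best [ 3.86  5.91  0.47  1.75 -2.    2.    1.  ]
1 [[ 3.31  4.13  0.33  3.25 -7.   -1.5  -0.5 ]
 [ 3.31  4.14  0.33  3.55 -7.   -2.   -0.5 ]
 [ 3.32  4.19  0.32  3.1  -9.   -1.5  -1.  ]]
frac best [ 3.62  5.33  0.46  2.55  0.   -2.    1.  ]
```

View pics/reg5.png

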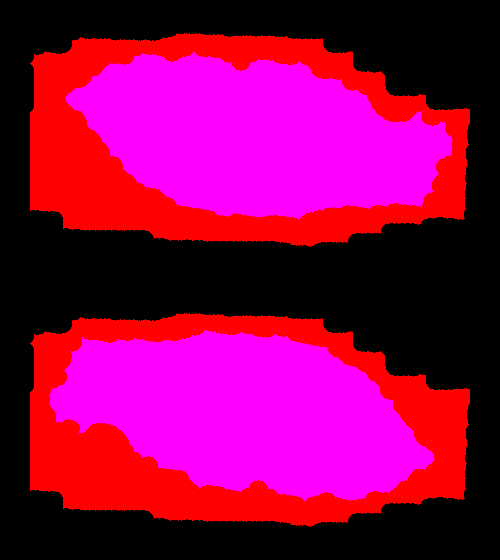

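```bash
cat > reg6.py <<'E'
import io,contextlib
with contextlib.redirect_stdout(io.StringIO()):
    from reg4 import *
e=np.array([np.cos(yaw),np.sin(yaw)]); n=np.array([-e[1],e[0]])
s_=(N-bc)@e; t_=(N-bc)@n
xs=np.arange(-54,54.1,1.); pl=[];ph=[]
for x in xs:
    g=abs(s_-x)<1; pl.append(t_[g].min()); ph.append(t_[g].max())
pl=np.array(pl);ph=np.array(ph)
for flip in (0,1):
    res=[]
    for deg in np.arange(-12,3,1.):
        c,_=bbc(S,np.radians(deg)); q=(S-c)@rotm(np.radians(deg))*(-1 if flip else 1)*1.02
        order=np.argsort(q[:,0]); q=q[order]
        for nsl in range(7,25):
            ed=np.linspace(-54.5,54.5,nsl+1)
            for p in (0,2,4,6,8,12):
                lo=[];hi=[]
                for i in range(nsl):
                    a,b=np.searchsorted(q[:,0],[ed[i]-p,ed[i+1]+p])
                    if b<=a: lo.append(0);hi.append(0)
                    else: lo.append(q[a:b,1].min());hi.append(q[a:b,1].max())
                lo=np.array(lo);hi=np.array(hi); idx=np.clip(((xs+54.5)/109*nsl).astype(int),0,nsl-1)
                for m in (4,4.5):
                    L=lo[idx]-m;H=hi[idx]+m
                    sc_=(abs(L-pl).mean()+abs(H-ph).mean())/2
                    rt=xs>-22
                    sr=(abs(L-pl)[rt].mean()+abs(H-ph)[rt].mean())/2
                    res.append((sc_,sr,deg,nsl,p,m))
    res.sort(); print(flip,'all',np.round(res[:3],2).tolist()); res.sort(key=lambda r:r[1]); print('right',np.round(res[:3],2).tolist())
E
python3 reg6.py
```

```text
0 all [[1.66, 1.55, -2.0, 11.0, 12.0, 4.5], [1.67, 1.86, -8.0, 7.0, 12.0, 4.5], [1.68, 1.9, -7.0, 8.0, 12.0, 4.5]]
right [[2.32, 1.05, -2.0, 16.0, 4.0, 4.5], [2.02, 1.09, -2.0, 18.0, 6.0, 4.5], [2.29, 1.15, -2.0, 14.0, 4.0, 4.5]]
1 all [[2.25, 2.11, -12.0, 11.0, 12.0, 4.5], [2.25, 1.85, -8.0, 9.0, 8.0, 4.5], [2.26, 1.86, -6.0, 9.0, 8.0, 4.5]]
right [[2.37, 1.37, -6.0, 7.0, 0.0, 4.5], [2.4, 1.4, -7.0, 7.0, 0.0, 4.5], [2.37, 1.46, -8.0, 7.0, 2.0, 4.5]]
```

Run:
```python
import io,contextlib
with contextlib.redirect_stdout(io.StringIO()):
    from reg4 import *
for deg in (-2,-2.5,-5): print(deg,bbc(S,np.radians(deg)))
from h import *
P0,R0=avg(); c=bbc(S,np.radians(-2.5))[0]/1000
print(P0,c,rel(P0,R0,[c[0],c[1],.05],frame(-.061)))
```

```text
-2 (array([ 510.58765418, -389.71968319]), array([97.205204  , 40.99045522]))
-2.5 (array([ 510.55577624, -389.8097058 ]), array([97.28406808, 40.87570453]))
-5 (array([ 510.3683025 , -390.30560213]), array([97.56715975, 40.36561343]))
[ 0.42882265 -0.38731062  0.11860984] [ 0.51055578 -0.38980971] (array([ 7.2, 81.3, 68.8]), array([ 0.0021, -0.0016, -0.0595]))
```

Call:
{"api": "jog_arm", "payload": {"hand": [0,0,0,0,0,0], "offset": [[4,45,10],[7,81,40],[7,81,69],[7,81,69],[7,81,69],[7,81,69]], "dr": [[0,0,-0.06],[0,0,-0.06],[0,0,-0.06],[0,0,-0.06],[0,0,-0.06],[0,0,-0.06]]}}

```text
time: 19.92
position: [0.513, -0.3905, 0.0537]
orientation: [2.279, 2.151, 0.004]
contact_force: [0.3, -0.1, -1.2]
gripper_width: 0.996
```

Run:
```python
from h import *
P0,R0=avg(); print(P0,rel(P0,R0,[.5106,-.3898,.003],frame(-.061)))
```

```text
[ 0.5129576  -0.39050022  0.05373226] (array([ 0.7, -2.8, 50.7]), array([0.0072, 0.0031, 0.0033]))
```

Call:
{"api": "jog_arm", "payload": {"hand": [0,0,0,0,255,255,255,255,255,255], "offset": [[1,-2,30],[1,-2,45],[1,-2,49.5],[1,-2,49.5],[1,-2,49.5],[1,-2,49.5],[1,-2,49.5],[1,-2,49.5],[1,-2,49.5],[1,-2,49.5]], "dr": [[0,0,0],[0,0,0],[0,0,0],[0,0,0],[0,0,0],[0,0,0],[0,0,0],[0,0,0],[0,0,0],[0,0,0]]}}

```text
time: 21.18
position: [0.5111, -0.3892, 0.0027]
orientation: [2.28, 2.153, 0.004]
contact_force: [-0.2, -0.2, 5.9]
gripper_width: 0.453
```

Run:
```python
from h import *
from plant import imaging,ctrl
o=ctrl.get_obs();print(o['position'],R.from_rotvec(o['orientation']).as_matrix().round(3),o['contact_force'],o['gripper_width'])
c=imaging.calibration("wrist"); im,d=imaging.camera("wrist"); cv2.imwrite("pics/w6.png",im[:,:,::-1]); np.savez("pics/w6.npz",im=im,d=d,**c)
```

```text
[ 0.51107377 -0.38922379  0.00272951] [[ 0.057  0.998  0.006]
 [ 0.998 -0.057 -0.002]
 [-0.002  0.006 -1.   ]] [-0.16036986 -0.24122277  5.88711926] 0.45331095905798324
```

View pics/w6.png

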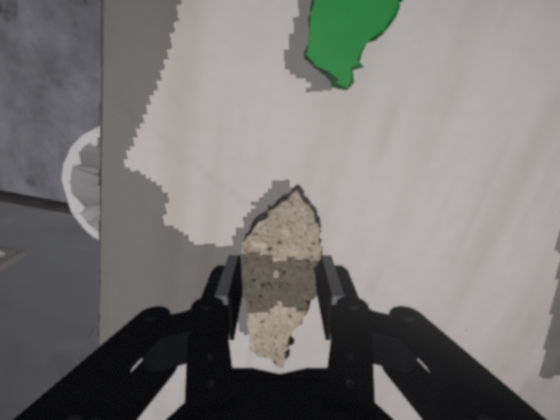

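Call:
{"api": "jog_arm", "payload": {"hand": [255,255,255,255,255], "offset": [[0,0,-15],[0,0,-60],[0,0,-110],[0,0,-150],[0,0,-150]], "dr": [[0,0,0],[0,0,0],[0,0,0],[0,0,0],[0,0,0]]}}

```text
time: 21.85
position: [0.5116, -0.3898, 0.1568]
orientation: [2.276, 2.149, 0.005]
contact_force: [0.0, 0.2, 0.9]
gripper_width: 0.447
```

Run:
```python
from h import *
from plant import imaging,ctrl
P,R0=avg(); print(P,R0.round(3),ctrl.get_obs()['gripper_width'])
c=imaging.calibration("wrist"); im,d=imaging.camera("wrist"); cv2.imwrite("pics/w7.png",im[:,:,::-1]); np.savez("pics/w7.npz",im=im,d=d,**c)
print(rel(P,R0,[.5,.098,.15],frame(-.046)),rel(P,R0,[.6255,.0981,.12],frame(-.046)))
```

```text
[ 0.51162073 -0.38984347  0.15680548] [[ 0.057  0.998  0.01 ]
 [ 0.998 -0.057 -0.006]
 [-0.006  0.011 -1.   ]] 0.4466854851826037
(array([486.4, -39.6,   3.6]), array([ 0.0107,  0.0058, -0.0113])) (array([493.9,  85.4,  34.9]), array([ 0.0107,  0.0058, -0.0113]))
```

View pics/w7.png

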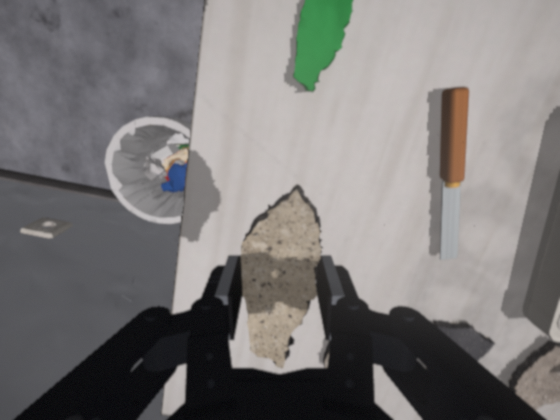

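```bash
cat > hold.py <<'E'
import io,contextlib,sys
with contextlib.redirect_stdout(io.StringIO()):
    from reg4 import *
def held(f,TCP,T):
    z=np.load(f); im,d=z['im'],z['d']; c={k:z[k] for k in('K','rvec','tvec')}
    P=deproj(c,d); v,u=np.mgrid[:420,:560]
    L=(P-TCP)@T  # tool frame
    m=(d>0)&(u>240)&(u<322)&(v>180)&(v<368)&(abs(L[...,0])<.0205)&(L[...,2]>-.03)&(L[...,2]<.01)
    I=im.astype(int); m&=(I[...,0]-I[...,2]>8)
    k,l,s,cc=cv2.connectedComponentsWithStats(m.astype(np.uint8)); m=l==1+np.argmax(s[1:,4])
    return L[m]*1000,P[m]*1000,s
TCP0=np.array([.5111,-.3892,.0027])
for f,t in(("pics/w6.npz",TCP0),("pics/w7.npz",np.array([.5116,-.3898,.1568]))):
    c=np.load(f); 
    T=frame(-.057)
    Lp,Pw,_=held(f,t,T)
    print(f,len(Lp),'x',np.percentile(Lp[:,0],[0.3,99.7]).round(1),'y',np.percentile(Lp[:,1],[.3,99.7]).round(1))
    for y in range(-50,50,10):
        g=abs(Lp[:,1]-y)<3
        if g.sum()>5: print((y,(-np.median(Lp[g,2])).round(1),np.percentile(Lp[g,0],[2,98]).round(1)),end=' ')
    A=np.c_[Lp[:,0],np.ones(len(Lp))]; g=abs(Lp[:,1])<12
    print('\nroll slope',np.linalg.lstsq(A[g],-Lp[g,2],rcond=None)[0])
E
python3 hold.py
```

```text
pics/w6.npz 9903 x [-18.7  19.9] y [-46.3  65. ]
(-50, np.float64(15.5), array([6. , 8.4])) (-40, np.float64(12.7), array([-2.5, 14.8])) (-30, np.float64(9.8), array([-10.3,  18.2])) (-20, np.float64(7.6), array([-16.7,  19.1])) (-10, np.float64(6.4), array([-18.1,  19.3])) (0, np.float64(6.2), array([-18.1,  17.9])) (10, np.float64(6.7), array([-18.2,  18.8])) (20, np.float64(8.0), array([-16.2,  14.3])) (30, np.float64(10.1), array([-16.1,   8.2])) (40, np.float64(13.1), array([-18.3,  11.2])) 
roll slope [0.02031569 6.36991984]
pics/w7.npz 9776 x [-18.6  19.8] y [-46.8  47. ]
(-50, np.float64(14.7), array([5.9, 8.5])) (-40, np.float64(12.3), array([-2.7, 15.2])) (-30, np.float64(9.4), array([-10.1,  18.2])) (-20, np.float64(7.3), array([-17. ,  19.1])) (-10, np.float64(6.2), array([-17.9,  19.2])) (0, np.float64(6.1), array([-18.3,  18. ])) (10, np.float64(6.7), array([-18.3,  18.8])) (20, np.float64(8.1), array([-15.9,  14. ])) (30, np.float64(10.4), array([-15.5,   7.7])) (40, np.float64(13.5), array([-14.5,   4.6])) 
roll slope [0.01722901 6.31207246]
```

Run:
```python
from h import *
P,R0=avg(); print(P, rel(P,R0,[.6258,.0978,.13],frame(-.04,.006)))
```

```text
[ 0.51038049 -0.38873785  0.15364021] (array([492.4,  87.2,  23. ]), array([ 0.0008,  0.0027, -0.0173]))
```

Call:
{"api": "jog_arm", "payload": {"hand": [255,255,255,255,255,255,255,255,255,255], "offset": [[50,9,0],[110,19,0],[170,30,0],[230,41,0],[290,51,0],[350,62,0],[410,73,0],[460,81,0],[492,87,0],[492,87,0]], "dr": [[0,0,-0.017],[0,0,-0.017],[0,0,-0.017],[0,0,-0.017],[0,0,-0.017],[0,0,-0.017],[0,0,-0.017],[0,0,-0.017],[0,0,-0.017],[0,0,-0.017]]}}

```text
time: 23.15
position: [0.6234, 0.0999, 0.1488]
orientation: [2.262, 2.18, -0.002]
contact_force: [0.0, -0.8, -0.2]
gripper_width: 0.45
```

Run:
```python
from h import *
from plant import imaging,ctrl
P,R0=avg(); print(P,R0.round(3), rel(P,R0,[.6258,.0978,.06],frame(-.04,.006)),ctrl.get_obs()['gripper_width'])
c=imaging.calibration("wrist"); im,d=imaging.camera("wrist"); cv2.imwrite("pics/w8.png",im[:,:,::-1]); np.savez("pics/w8.npz",im=im,d=d,**c)
im,d=imaging.camera("scene"); cv2.imwrite("pics/s8.png",im[:,:,::-1]); np.savez("pics/s8.npz",im=im,d=d)
```

```text
[0.62336863 0.09993966 0.14877177] [[ 0.037  0.999 -0.001]
 [ 0.999 -0.037 -0.001]
 [-0.001 -0.001 -1.   ]] (array([-2. ,  2.6, 88.8]), array([-0.0066,  0.001 ,  0.003 ])) 0.4498130546687498
```

View pics/w8.png

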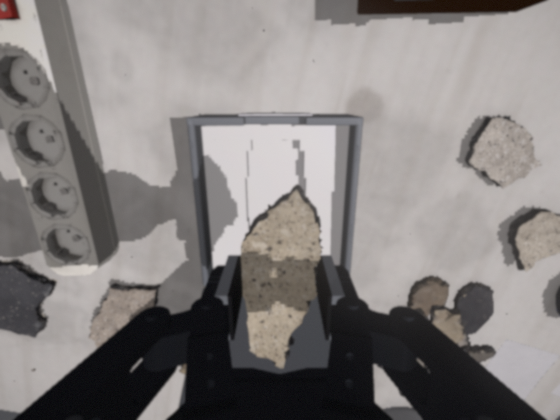

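View pics/s8.png

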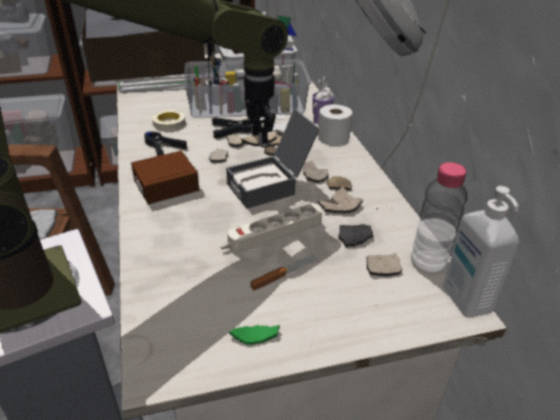

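Call:
{"api": "jog_arm", "payload": {"hand": [255,255,255,255,255], "offset": [[-2,2,20],[-2,2,50],[-2,2,80],[-2,2,84],[-2,2,84]], "dr": [[-0.006,0,0],[-0.006,0,0.003],[-0.006,0,0.003],[-0.006,0,0.003],[-0.006,0,0.003]]}}

```text
time: 23.88
position: [0.627, 0.0948, 0.0677]
orientation: [2.265, 2.166, 0.01]
contact_force: [1.3, -0.1, -0.1]
gripper_width: 0.45
```

Run:
```python
from h import *
from plant import imaging,ctrl
P,R0=avg(); print(P,R0.round(3), rel(P,R0,[.6258,.0978,.0477],frame(-.04,.006)),ctrl.get_obs()['gripper_width'],ctrl.get_obs()['contact_force'])
c=imaging.calibration("wrist"); im,d=imaging.camera("wrist"); cv2.imwrite("pics/w9.png",im[:,:,::-1]); np.savez("pics/w9.npz",im=im,d=d,**c)
P,_=avg(); print(P)
```

```text
[0.6270311  0.09484399 0.06768602] [[ 0.045  0.999  0.01 ]
 [ 0.999 -0.045 -0.001]
 [-0.001  0.01  -1.   ]] (array([ 2.9, -1.6, 20. ]), array([ 0.0037,  0.0008, -0.0045])) 0.4501600465798589 [ 1.26127672 -0.14408751 -0.10037273]
[0.62772267 0.09511057 0.06867326]
```

View pics/w9.png

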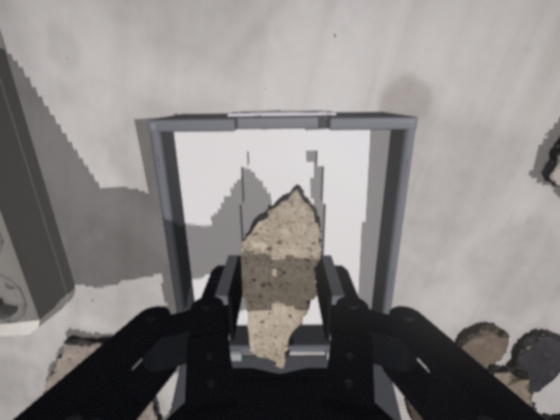

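```bash
cat > chk.py <<'E'
import sys; from h import *
def chk(f,TCP,T):
    z=np.load(f); im,d=z['im'],z['d']; c={k:z[k] for k in('K','rvec','tvec')}
    P=deproj(c,d); K,Rm,t=cam(c); C=-Rm.T@t; print('cam rel TCP in tool',((C-TCP)@T*1000).round(1))
    X,Y,Z=P[...,0],P[...,1],P[...,2]
    m=(d>0)&(Z>.050)&(Z<.0575)&(X>.54)&(X<.71)&(Y>.015)&(Y<.18)
    k,l,s,_=cv2.connectedComponentsWithStats(m.astype(np.uint8)); 
    q=P[m]*1000
    for x in range(555,640,12):
        g=abs(q[:,0]-x)<4; y=q[g,1]
        lo=y[y<97]; hi=y[y>97]
        lo=lo[lo<60]; hi=hi[hi>135]
        if len(lo)>3 and len(hi)>3: print(x,'rim y',lo.min().round(1),lo.max().round(1),hi.min().round(1),hi.max().round(1),'mid in', ((lo.max()+hi.min())/2).round(1),'out',((lo.min()+hi.max())/2).round(1))
    fr=q[(q[:,0]<570)&(abs(q[:,1]-97)<55)]; print('front rim x',np.percentile(fr[:,0],[1,50,99]).round(1))
    b=(d>0)&(Z<.0326)&(Z>.015)&(X>.56)&(X<.69)&(abs(Y-.097)<.04); q=P[b]*1000
    if b.sum()>20: print('nest vis x',q[:,0].min().round(1),'y by x',[(x,q[abs(q[:,0]-x)<2,1].min().round(1),q[abs(q[:,0]-x)<2,1].max().round(1)) for x in range(572,600,5) if (abs(q[:,0]-x)<2).sum()>3])
    f=(d>0)&(Z>.0326)&(Z<.038)&(X>.56)&(X<.69)&(abs(Y-.097)<.06); print('foam z',np.median(Z[f]))
if __name__=="__main__":
    chk("pics/w8.npz",np.array([.6234,.0999,.1488]),frame(-.037)); chk("pics/w9.npz",np.array([.6273,.0950,.068]),frame(-.045,.01)); chk("pics/w4.npz",np.array([.5565,.0896,.2187]),frame(.004))
E
python3 chk.py | sed 's/np.float64(\([^)]*\))/\1/g;s/np.float32(\([^)]*\))/\1/g'
```

```text
cam rel TCP in tool [   0.6  -84.9 -142.1]
555 rim y 33.9 59.9 135.0 165.6 mid in 97.4 out 99.8
567 rim y 34.0 39.9 159.3 165.6 mid in 99.6 out 99.8
579 rim y 33.3 39.4 159.1 165.4 mid in 99.2 out 99.3
591 rim y 33.1 38.9 158.7 164.4 mid in 98.8 out 98.7
603 rim y 32.1 38.7 157.9 164.5 mid in 98.3 out 98.3
615 rim y 32.1 38.2 157.6 163.8 mid in 97.9 out 97.9
627 rim y 31.7 37.6 157.4 163.6 mid in 97.5 out 97.7
639 rim y 31.3 37.3 156.8 163.1 mid in 97.1 out 97.2
front rim x [549.3 553.5 558.1]
nest vis x 563.2 y by x [(572, 79.4, 119.3), (577, 79.2, 136.3), (582, 75.0, 123.2), (587, 74.8, 123.0), (592, 74.6, 122.9), (597, 74.5, 122.7)]
foam z 0.03457696876459718
cam rel TCP in tool [   0.4  -85.2 -141.8]
555 rim y 34.0 60.0 135.1 166.1 mid in 97.5 out 100.0
567 rim y 34.1 40.0 159.0 165.2 mid in 99.5 out 99.6
579 rim y 33.2 39.7 158.6 164.9 mid in 99.1 out 99.0
591 rim y 33.0 39.0 158.0 164.7 mid in 98.5 out 98.9
603 rim y 32.8 38.8 157.8 163.9 mid in 98.3 out 98.3
615 rim y 32.1 38.3 157.1 163.6 mid in 97.7 out 97.8
627 rim y 31.8 38.2 156.8 163.1 mid in 97.5 out 97.4
639 rim y 31.1
[... 213 characters left out ...]
)]
foam z 0.0345592890418175
cam rel TCP in tool [   0.9  -85.5 -141.7]
555 rim y 33.7 59.3 135.2 165.8 mid in 97.3 out 99.7
567 rim y 34.4 39.8 159.5 165.8 mid in 99.7 out 100.1
579 rim y 33.9 39.4 159.2 164.9 mid in 99.3 out 99.4
591 rim y 33.2 38.9 159.0 164.5 mid in 98.9 out 98.8
603 rim y 32.3 38.3 158.4 164.6 mid in 98.3 out 98.5
615 rim y 33.0 37.8 157.8 164.1 mid in 97.8 out 98.5
627 rim y 32.3 37.7 157.4 163.7 mid in 97.6 out 98.0
639 rim y 31.7 37.2 156.9 163.2 mid in 97.1 out 97.5
front rim x [549.  553.2 557.7]
nest vis x 563.8 y by x [(572, 79.8, 119.7), (577, 79.8, 136.1), (582, 75.2, 123.2), (587, 75.1, 123.2), (592, 75.0, 132.2), (597, 75.0, 122.7)]
foam z 0.03463244605898755
```

Call:
{"api": "jog_arm", "payload": {"hand": [255,255,255,255,255], "offset": [[2.5,-1.5,8],[2.5,-1.5,15],[2.5,-1.5,19],[2.5,-1.5,19],[2.5,-1.5,19]], "dr": [[0,0,0],[0,0,0],[0,0,0],[0,0,0],[0,0,0]]}}

```text
time: 24.55
position: [0.626, 0.0983, 0.0487]
orientation: [2.263, 2.167, 0.01]
contact_force: [-0.6, -0.7, -1.4]
gripper_width: 0.452
```

Call:
{"api": "jog_arm", "payload": {"hand": [255,255,255], "offset": [[0,0,0],[0,0,0],[0,0,0]], "dr": [[0,0,0],[0,0,0],[0,0,0]]}}

```text
time: 24.92
position: [0.626, 0.0982, 0.0487]
orientation: [2.263, 2.167, 0.01]
contact_force: [0.6, -0.3, -1.8]
gripper_width: 0.453
```

Run:
```python
from h import *
from plant import imaging,ctrl
P,R0=avg(); print(P,R0.round(3), rel(P,R0,[.6257,.0976,.0477],frame(-.04,.006)),ctrl.get_obs()['gripper_width'],ctrl.get_obs()['contact_force'])
c=imaging.calibration("wrist"); im,d=imaging.camera("wrist"); np.savez("pics/w10.npz",im=im,d=d,**c)
P,R0=avg(); print(P)
im,d=imaging.camera("scene"); cv2.imwrite("pics/s10.png",cv2.resize(im[60:220,180:400,::-1],None,fx=3.5,fy=3.5,interpolation=3)); 
P,R0=avg(); print(P)
```

```text
[0.62596647 0.09822351 0.04868371] [[ 0.043  0.999  0.01 ]
 [ 0.999 -0.043 -0.001]
 [-0.001  0.01  -1.   ]] (array([-0.6, -0.2,  1. ]), array([ 0.0042,  0.0007, -0.0034])) 0.4526465372257524 [ 0.58231161 -0.3128403  -1.8480341 ]
[0.62594683 0.09825895 0.04864395]
[0.62589663 0.09822848 0.04858121]
```

View pics/s10.png

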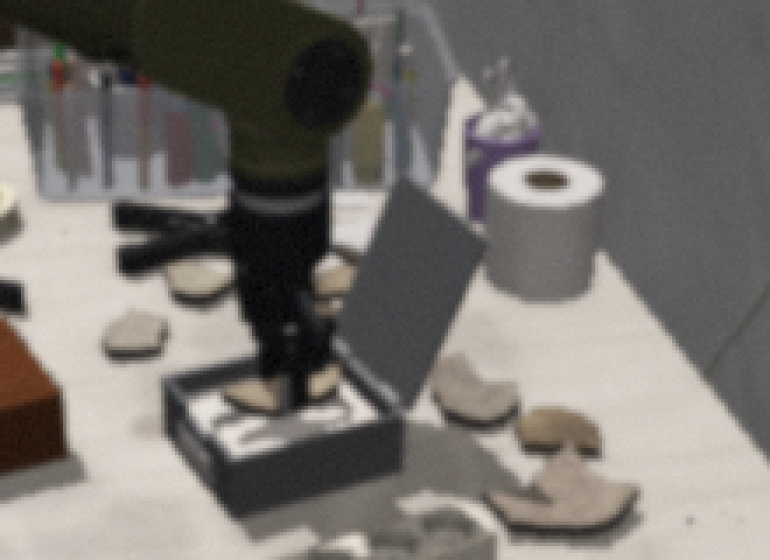

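Call:
{"api": "jog_arm", "payload": {"hand": [255,255,255,255], "offset": [[-0.5,0,1],[-0.5,0,1],[-0.5,0,1],[-0.5,0,1]], "dr": [[0.004,0,0],[0.004,0,0],[0.004,0,0],[0.004,0,0]]}}

```text
time: 25.52
position: [0.6259, 0.0978, 0.0476]
orientation: [2.266, 2.169, 0.006]
contact_force: [0.5, -0.1, -0.9]
gripper_width: 0.453
```

```bash
cat > fin.py <<'E'
import io,contextlib
with contextlib.redirect_stdout(io.StringIO()):
    from hold import *
from plant import imaging,ctrl
P,R0=avg(); print(P,R0.round(3),ctrl.get_obs()['contact_force'])
c=imaging.calibration("wrist"); im,d=imaging.camera("wrist"); np.savez("pics/w11.npz",im=im,d=d,**c)
Lp,Pw,_=held("pics/w11.npz",P,R0); Pw=Pw[Pw[:,2]>44]
a=np.radians(-2.0); q=(Pw[:,:2]-[625.0,97.6])@rotm(a)
print('nest frame x',np.percentile(q[:,0],[.2,99.8]).round(1),'y',np.percentile(q[:,1],[.2,99.8]).round(1))
for x in range(-45,50,10):
    g=abs(q[:,0]-x)<3
    if g.sum()>5: print((x,np.median(Pw[g,2]).round(1),np.percentile(q[g,1],[2,98]).round(1)))
g=abs(q[:,0])<12; print('roll',np.polyfit(q[g,1],Pw[g,2],1))
im,d=imaging.camera("top"); cv2.imwrite("pics/t11.png",im[:,:,::-1])
E
python3 fin.py
```

```text
[0.62587245 0.09779348 0.0475626 ] [[ 0.043  0.999  0.006]
 [ 0.999 -0.043 -0.001]
 [-0.001  0.006 -1.   ]] [ 0.46086734 -0.06182741 -0.89770342]
nest frame x [-46.2  48.8] y [-18.4  20.2]
(-45, np.float64(61.7), array([ 4.5, 11.1]))
(-35, np.float64(59.1), array([-4.2, 16.3]))
(-25, np.float64(56.1), array([-12.6,  19.4]))
(-15, np.float64(54.4), array([-17.2,  20.1]))
(-5, np.float64(53.6), array([-18. ,  17.6]))
(5, np.float64(53.7), array([-18. ,  18.4]))
(15, np.float64(54.7), array([-16.9,  16. ]))
(25, np.float64(56.5), array([-15.9,  12.3]))
(35, np.float64(59.0), array([-15.1,   5.5]))
(45, np.float64(62.0), array([-12.3,   3.3]))
roll [2.32643230e-02 5.38144755e+01]
```

View pics/t11.png

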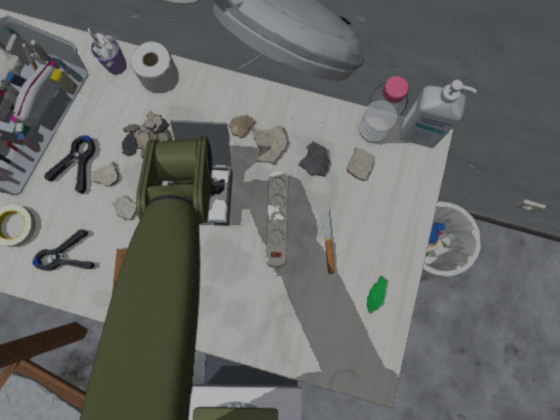

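```bash
python3 -c "
from plant import job,ctrl
print(job.job_done(),ctrl.get_obs()['time'])"
```

```text
the job is handed in; nothing more can be done
the job is handed in; nothing more can be done
```

I finished the task and handed it in at about 25.6 s of the 66 s allowed; `job_done()` gave no verdict. One point was less certain than the rest: which end of the sherd is the narrow one.

- **Lid and spatula:** I slid the blade into the notch of the grey box, levered the lid up and pushed it past upright. The pictures show it resting open. I laid the spatula flat on the desk where it had been.
- **Sherd:** I gripped the brown sherd across its middle, not the green look-alike, and carried it over the power strip and the box wall at about 15 cm.
- **Final position:** The sherd is held with its lowest point roughly 10 mm above the foam. It is centred over the cut-out to within about 1–2 mm, level to within about 0.02 rad, with its narrow end toward the hinge. The last force reading was about 1 N, so nothing is touching.
- **Left alone:** The last overhead picture shows the strip and the two other sherds where they were. I compared them by eye and did not re-measure them.

**Narrow end:** The two ends are similar in width, and an early outline match slightly favoured turning the sherd half round. Better measurements and the final fit against the cut-out edges near its narrow end, within about 1–3 mm per side, supported the orientation I used. The cut-out's broad end is looser than the sherd either way.

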